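Open the code-locked kitchen box

ROBOT

A 6-joint arm with a two-finger parallel gripper is mounted at the origin on the work surface; the furniture and walls round the work are solid. World frame = base frame: x ahead of the robot, y to its left, z up, the work surface at z = 0. Lengths are in m, angles in degrees, forces in N, time in s.
With the tool pointing down it reaches from about 0.375 to 0.9 m from the base axis. Payload 3.1 kg.
Tool frame: the origin (TCP) lies at the very end of the fingers, on their centre line; the grasp point (between the pads) lies 19 mm behind it (bot.grip_point_offset is the distance from the TCP to the grasp point, in m); z points along the fingers, x is the direction in which the jaws open and shut, and the axes are right-handed (so a half turn about z gives the same grasp; the last joint's range is limited). The gripper opens to 87 mm and grips with 3 to 60 N. Pads are 19 mm wide; open, the fingers measure 117 mm over their backs; the gripper's body (75 mm by 190 mm) begins 51 mm behind the grasp point.
Start: joints at [-85.629, 30.224, 82.088, -0, 67.689, -10.227], TCP at [0.158, -0.605, 0.223] pointing down, gripper open.
Joint ranges: [-176.69, 176.69], [-43.24, 126.21], [12.49, 139.97], [-82, 262], [0, 151.66], [-163.58, 163.58]. Speed limits (degrees/s): [159.86, 159.86, 180, 180, 180, 180].

INTERFACE

Orientations are given as a 3x3 rotation matrix whose columns are the frame's x, y, z axes.
In Python, from rig import bot, capture, recognise, place_of gives the robot as it stands.
- The arm moves only by the tool send_rows, never from a script. Its argument "motion" is a list of rows, each a list of 2 entries, a list of its own where there are three numbers: the shift along the tool's x, y, z in mm, then the turn about the tool's z in rad. A call has exactly 5 rows; each row shifts and turns the pose as measured when the row begins, along the tool's axes as they then stand; what a row does not reach is not made up. A row lasts 1/12 s, in which the tool goes at most 41.7 mm and 7.16 degrees, less where a joint would pass 70% of its speed; a pose out of reach is approached as far as the arm can. A call with a gripper value outside its range is refused whole. "gripper" is the closure, from 0 (fully open) to 1 (shut), set as the call begins (left out, the last holds). The fingers move at their own pace and stop on an object; the grip force is fixed at half the most. Time passes only in rows, so rows that do not move let the fingers close, or fill a call up. It gives the time, the measured TCP pose, the force and the opening at its end, in the units of the state.
- bot.read_state(): the state, without advancing time (a new reading comes with each control period).
- capture(name): name is "side" or "top"; returns a dict with "image" (420x560x3 uint8, blue, green, red), "fx", "fy", "cx", "cy" (pixels), "rvec" (rotation vector, rad) and "tvec" (3), from world to camera coordinates, as OpenCV has them. Camera axes: x right, y down, z forward; pixel columns grow to the right and rows downward; lengths in m; the calibration is good to about 2 mm. A picture is of the moment at which its call begins. There is no depth.
- bot.hand_in(): hands the job in, once; it reports no verdict.
Trained networks look in the newest picture that a camera, given by its name, has taken for a name from the list of things; names that differ only in an ending like _2 or _b are one class to them, and where a whole thing is asked for, a point or a joint stands for the part that bears it (a point fixed in the world has none). Each returns a list of dicts, best first, with "p" (0 to 1); they miss things now and then, are a little off and sometimes report something else, mostly with a low value. They report only what shows in the picture. A call takes as long as a camera call.
- recognise(camera, target): "xy" ([column, row] in pixels, amid what is visible of it).
- place_of(camera, target): "xy" ([column, row] in pixels: a listed point, or the origin of a listed thing).
The state is a dict: "time_s": time; "joint_positions": joint angles; "qvel": joint speeds; "tau": joint torques, N m; "position": TCP position; "tcp_rot": TCP orientation; "force": force on the tool from outside, world axes, zero at the start; "moment": the same for the moment, N m; "opening": opening from 0.0 (shut) to 1.0 (fully open).
Only numpy, scipy, OpenCV 4.12 (cv2) and the standard library are available. Lean on these libraries where they do the work, as an engineer would, in place of code of your own. Each camera call takes 0.05 s, during which the arm holds its last target.

TASK

Open the child-safe lock box on the counter so that the keys in it can be taken out: roll its two code wheels, ridge by ridge, to 6 on the left and 3 on the right, squeeze the two orange buttons on the lock's sides together to free the lid, and raise it. Leave the lid standing well open (at least 60 degrees) by itself, and do not disturb the other things on the counter.

Things in the scene. Friction and masses are not known exactly. Their poses are not given: they have to be found in the camera images.
- lock_box: pale grey plastic lock box, 170 (x) x 210 (y) mm, 70 mm high without its lid; fixed to the counter by its feet, does not slide. Origin: centre of its underside; its +x axis points from its front (robot's side) to its hinge at the back, z up
- box_lid (a joint): dark teal lid, 16 mm thick, overhanging the box's front by 7 mm; angle of the lid about the hinge along the box's back edge, 0 = shut, grows as the front rises, stop at 1.75 rad. Its stiff friction hinge holds it at any angle; raising it at the buttons takes about 7 N. Two hooks hold it shut until both buttons are squeezed in
- lid_hinge (a point): point on the hinge line (along the box's y axis), middle of the back edge, at the lid's underside, 70.5 mm above the counter; its axes are the lid's own and tilt with it (x along the lid to the back, z out of its upper face)
- wheel_left (a joint): left (box's +y) black code wheel, rad: digit = angle / 0.6283, so 3.770 shows 6. Grows as it is rolled up: the exposed ridges move away from the robot (box's +x), the next figure coming up from the front. A spring click holds every whole digit; more than half-way over it snaps to the next by itself. About 4 N on a ridge rolls it. Stops below 0 and above 9
- wheel_left_axis (a point): centre of the left wheel on its axis (along the box's y), 122 mm in front of the hinge line, 42 mm above the lid's underside; axes as lid_hinge. Wheel 12 mm wide, drum radius 24.5 mm, 10 ridges 5 mm thick reaching to radius 31 mm, 36 degrees apart; at a whole digit one ridge stands straight up. The white figure in the valley 18 degrees in front of it, in line with orange marks, is the one set
- wheel_right (a joint): right (box's -y) code wheel, like the left one: digit = angle / 0.6283; 1.885 shows 3
- wheel_right_axis (a point): centre of the right wheel, on the same axis, 27 mm from the left wheel's centre, same shape. Both wheels stick out of a dark half-round housing (radius 22 mm about the same axis, 50 mm wide in y) that tops a block 74 mm long in x, as high as the axis: 26 mm above the lid's upper face
- button_left (a joint): orange round release button (18 mm diameter) on the left end of the lock, travel in m: 0 = out, 0.008 = fully in (towards the other button, along y), spring-loaded, 5 N at the end. While the left wheel does not show 6 it is blocked after 1 mm (it gives a few mm if forced, but does not unlock); its hook lets go at about 6.5 mm
- button_left_face (a point): centre of the left button's outer face, on the wheels' axis line; the two faces are 68 mm apart when out, 52 mm when squeezed in; the wheels' ridges reach 31 mm above this point, the lid's upper face lies 26 mm below it
- button_right (a joint): the same button on the right end, blocked while the right wheel does not show 3
- button_right_face (a point): centre of the right button's outer face
- notebook: yellow notebook, 148 x 108 x 11 mm, bystander; origin under its centre
- kitchen_timer: red and white egg timer, 71 mm wide, 69 mm high, bystander; origin under its centre
- apple: apple, 80 mm, bystander; origin at its underside
- mandarin: mandarin, 55 mm, bystander; origin at its underside
- honey_jar: honey jar, 64 mm wide, 97 mm high, bystander; origin under its centre

How it is judged:
By the outcome, as a careful person would: the job done as asked, in the order asked, and still so for the second after the job is handed in, with the robot touching nothing.
It also fails if it takes over 58 s, if anything falls off the work surface, if the arm or the gripper's body presses on something with over 40 N, if the wrist force passes 120 N, or if a joint passes its speed limit or range.

## Working session

There is one attempt and no reset: what is moved stays moved. The work goes in short steps, Python scripts to look and compute and a tool call to move; the robot and the scene stay as the last step left them, time stands still between calls to the robot, and variables do not carry over. Pictures are saved under pics/ and viewed, and the job is handed in when it is done.

Besides the shell and the picture viewer there is one more tool, called as a command line: name --argument value ..., lists and objects as JSON in quotes. send_rows: Moves the arm, as the interface text tells. Its arguments: {"type":"object","properties":{"motion":{"type":"array","items":{"type":"array"}},"gripper":{"type":"number"}},"required":["motion"]}

```bash
mkdir -p pics; ls; cat > h.py <<'E'
import numpy as np, cv2
from rig import bot, capture, recognise, place_of
def cam(c):
    R,_=cv2.Rodrigues(np.array(c["rvec"],float)); K=np.array([[c["fx"],0,c["cx"]],[0,c["fy"],c["cy"]],[0,0,1.]])
    return K,R,np.array(c["tvec"],float).ravel()
def ray(c,xy):
    K,R,t=cam(c); o=-R.T@t; d=R.T@np.linalg.inv(K)@np.array([xy[0],xy[1],1.]); return o,d/np.linalg.norm(d)
def proj(c,P):
    K,R,t=cam(c); p=K@(R@np.array(P,float)+t); return p[:2]/p[2]
def onz(c,xy,z):
    o,d=ray(c,xy); return o+d*(z-o[2])/d[2]
def tri(c1,x1,c2,x2):
    o1,d1=ray(c1,x1);o2,d2=ray(c2,x2)
    s=np.linalg.lstsq(np.array([d1,-d2]).T,o2-o1,rcond=None)[0]
    a=o1+s[0]*d1;b=o2+s[1]*d2
    return (a+b)/2,np.linalg.norm(a-b)
E
python3 - <<'E'
from h import *
np.set_printoptions(precision=4,suppress=True)
c={n:capture(n) for n in("side","top")}
for n in c: cv2.imwrite(f"pics/{n}0.png",c[n]["image"]); K,R,t=cam(c[n]); print(n,-R.T@t, R[2])
for t in ["lid_hinge","wheel_left_axis","wheel_right_axis","button_left_face","button_right_face","lock_box","notebook","kitchen_timer","apple","mandarin","honey_jar"]:
    r={n:place_of(n,t) for n in c}
    for n in r: print(t,n,[(np.round(q["xy"],1),round(q["p"],2)) for q in r[n][:2]])
    if r["side"] and r["top"]: print("   ",tri(c["side"],r["side"][0]["xy"],c["top"],r["top"][0]["xy"]))
s=bot.read_state(); print(s["position"],s["tcp_rot"],s["force"],s["time_s"])
E
```

```text
pics
side [-0.076   0.9203  0.6161] [ 0.4985 -0.7505 -0.4339]
top [0.3388 0.0008 1.3901] [ 0.1417  0.0129 -0.9898]
lid_hinge side [(array([257.1, 204.3]), 0.74)]
lid_hinge top [(array([281.9, 192. ]), 0.66), (array([194.7, 194.5]), 0.55)]
    (array([0.6098, 0.0029, 0.0695]), np.float64(0.004055924852579467))
wheel_left_axis side [(array([291.2, 201.7]), 0.72), (array([185.1, 301.2]), 0.41)]
wheel_left_axis top [(array([280.9, 227.3]), 0.84)]
    (array([0.4884, 0.0034, 0.1104]), np.float64(0.00015477632674608754))
wheel_right_axis side [(array([293.7, 201. ]), 0.81)]
wheel_right_axis top [(array([280.2, 191.3]), 0.7), (array([288.6, 227.1]), 0.66)]
    (array([ 0.554 , -0.0163,  0.1011]), np.float64(0.10818052128076008))
button_left_face side [(array([288.3, 202.8]), 0.4)]
button_left_face top []
button_right_face side []
button_right_face top []
lock_box side []
lock_box top []
notebook side [(array([326.6, 189.3]), 0.77)]
notebook top [(array([393.1, 210.7]), 0.76), (array([197.9, 241.5]), 0.59)]
    (array([ 0.5642, -0.3751, -0.0054]), np.float64(0.0004047793745657514))
kitchen_timer side [(array([186.3, 267.7]), 0.63)]
kitchen_timer top [(array([196.1, 190.7]), 0.76)]
    (array([ 0.6261,  0.2975, -0.0037]), np.float64(0.006583211822772012))
apple side [(array([241.1, 288.8]), 0.89)]
apple top [(array([195. , 242.1]), 0.56)]
    (array([ 0.4486,  0.2918, -0.001 ]), np.float64(0.003345229523299553))
mandarin side [(array([239.9, 320.3]), 0.91), (array([185.3, 268.2]), 0.52)]
mandarin top [(array([164.6, 264.8]), 0.73)]
    (array([0.3727, 0.3886, 0.0079]), np.float64(0.007135761170014002))
honey_jar side [(array([187.3, 302.9]), 0.92)]
honey_jar top [(array([161. , 220.4]), 0.8)]
    (array([0.5176, 0.4075, 0.0036]), np.float64(0.0016001973747939578))
[ 0.1576 -0.6048  0.2226] [[ 0.252  -0.9677  0.    ]
 [-0.9677 -0.252  -0.    ]
 [ 0.     -0.     -1.    ]] [0.221  0.2101 0.1572] 1.2
```

```bash
python3 - <<'E'
import cv2,numpy as np
a=cv2.imread("pics/side0.png");b=cv2.imread("pics/top0.png")
cv2.imwrite("pics/side0z.png",cv2.resize(a[170:250,235:345],None,fx=7,fy=7,interpolation=cv2.INTER_CUBIC))
cv2.imwrite("pics/top0z.png",cv2.resize(b[180:255,235:335],None,fx=8,fy=8,interpolation=cv2.INTER_CUBIC))
E
```

```text
(no output)
```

View pics/side0.png

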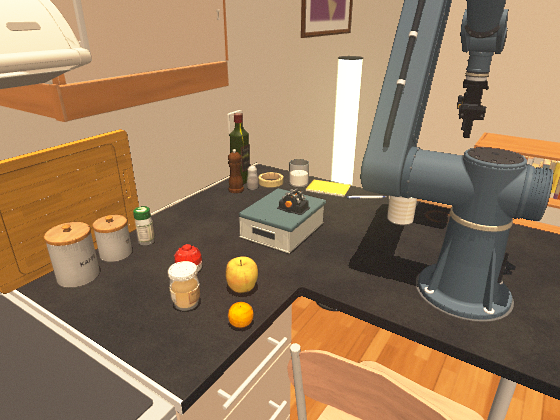

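View pics/top0.png

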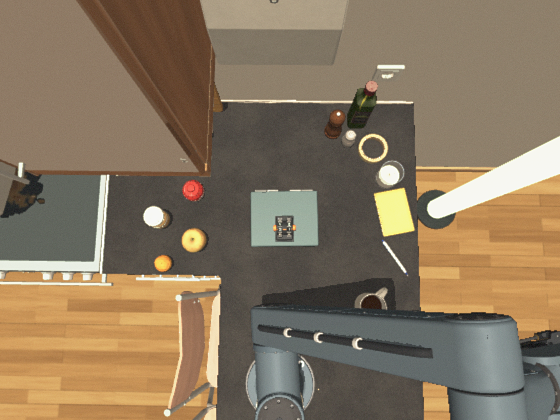

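```bash
ls pics
```

```text
side0.png
side0z.png
top0.png
top0z.png
```

View pics/side0z.png

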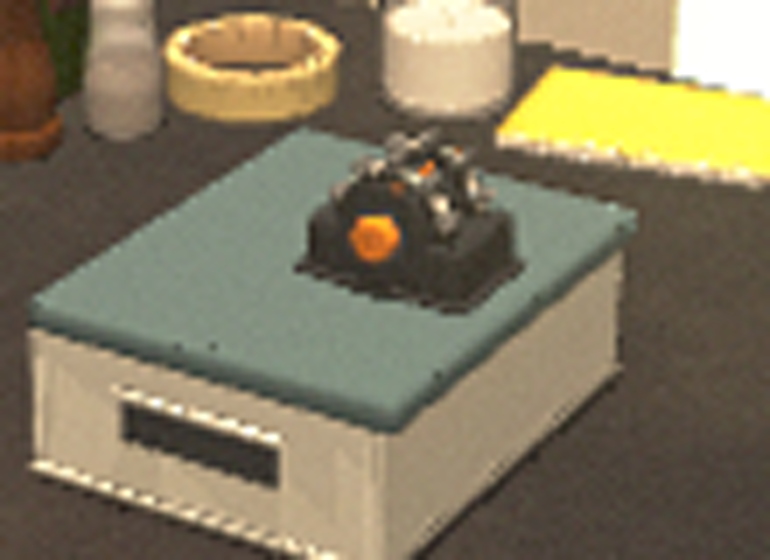

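View pics/top0z.png

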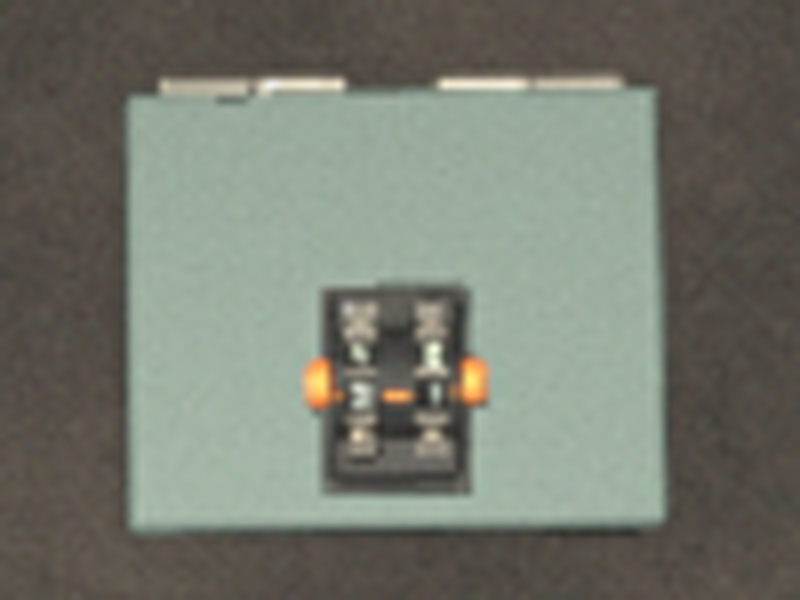

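```bash
python3 - <<'E'
from h import *
np.set_printoptions(precision=4,suppress=True)
ims=[];
for i in range(4):
    c=capture("top"); ims.append(c["image"].astype(float))
print(np.abs(ims[0]-ims[1]).mean())
a=np.mean(ims,0); np.save("top_avg.npy",a)
S=16
# rectified views of the wheel tops
K,R,t=cam(c)
z=a[208:246,262:308].clip(0,255).astype(np.uint8)
cv2.imwrite("pics/topzz.png",cv2.resize(z,None,fx=15,fy=15,interpolation=cv2.INTER_LANCZOS4))
# orange
hsv=cv2.cvtColor(a.astype(np.uint8),cv2.COLOR_BGR2HSV)
m=((hsv[...,0]>5)&(hsv[...,0]<22)&(hsv[...,1]>150)&(hsv[...,2]>120)).astype(np.uint8); m[:200]=0;m[260:]=0;m[:,:255]=0;m[:,315:]=0
n,l,st,ce=cv2.connectedComponentsWithStats(m)
for i in range(1,n): print(st[i],ce[i],onz(c,ce[i],0.118))
# lid corners by teal mask min area rect / polygon
b,g,r=[a[...,i] for i in range(3)]
m=((g-r>12)&(g>70)).astype(np.uint8); m[:180]=0;m[255:]=0;m[:,:240]=0;m[:,330:]=0
cs,_=cv2.findContours(m,cv2.RETR_EXTERNAL,cv2.CHAIN_APPROX_NONE); k=max(cs,key=cv2.contourArea)
p=cv2.approxPolyDP(k,4,True)[:,0]; print(p)
for q in p: print(q,onz(c,q,0.0865))
# edge fits
P=np.array([onz(c,q[0],0.0865)[:2] for q in k])
lo,hi=P.min(0),P.max(0); print(lo,hi)
for ax,v in ((0,lo[0]),(0,hi[0]),(1,lo[1]),(1,hi[1])):
    s=P[(abs(P[:,ax]-v)<0.006)]; o=1-ax; mid=(lo[o]+hi[o])/2; s=s[abs(s[:,o]-mid)<0.07]
    f=np.polyfit(s[:,o]-mid,s[:,ax],1); print("edge",ax,f[1],np.degrees(f[0]))
c=capture("side");s=c["image"]
cv2.imwrite("pics/grip.png",cv2.resize(s[60:145,420:520],None,fx=7,fy=7,interpolation=cv2.INTER_CUBIC))
cv2.imwrite("pics/sidezz.png",cv2.resize(s[183:217,275:313],None,fx=18,fy=18,interpolation=cv2.INTER_LANCZOS4))
E
```

```text
2.185374149659864
[274 225   2   2   4] [274.5 225.5] [0.4928 0.0231 0.118 ]
[293 225   3   2   5] [293.8 225.6] [ 0.4933 -0.0363  0.118 ]
[274 229   3   2   5] [274.8 229.4] [0.4807 0.022  0.118 ]
[283 229   3   1   3] [284. 229.] [ 0.4824 -0.0063  0.118 ]
[293 228   3   2   4] [293.75 228.75] [ 0.4836 -0.0362  0.118 ]
[[316 191]
 [251 192]
 [251 245]
 [316 245]]
[316 191] [ 0.6093 -0.1068  0.0865]
[251 192] [0.6032 0.1005 0.0865]
[251 245] [0.4339 0.0963 0.0865]
[316 245] [ 0.437  -0.1073  0.0865]
[ 0.4308 -0.1104] [0.6093 0.1005]
edge 0 0.43547220262597597 -0.8769480356166693
edge 0 0.6060927907646421 -2.9340653713673177
edge 1 -0.10900303263981215 1.9787753671832706
edge 1 0.09844605333353797 1.4215501907110017
```

View pics/topzz.png

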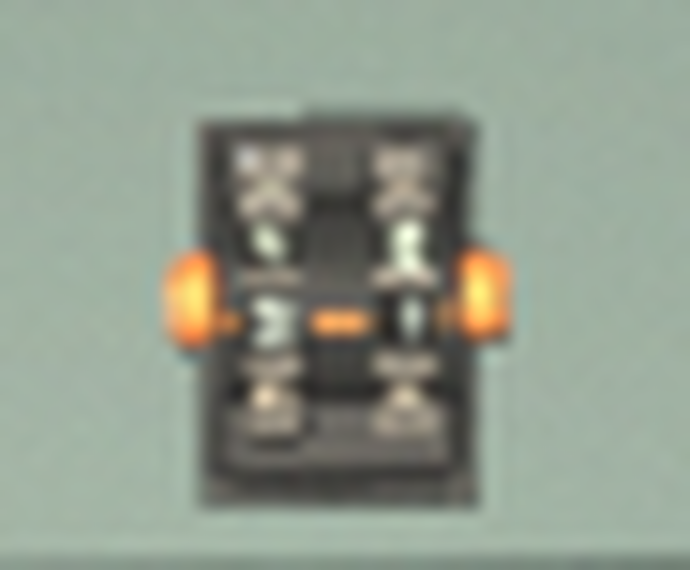

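View pics/grip.png

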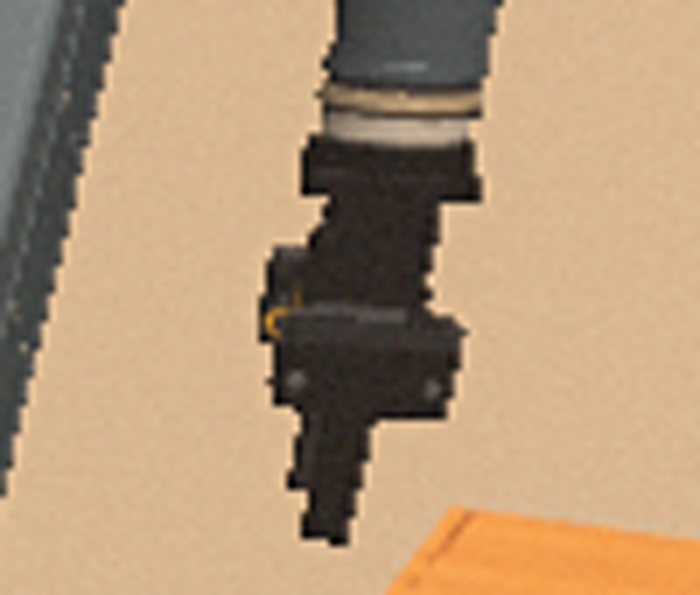

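View pics/sidezz.png

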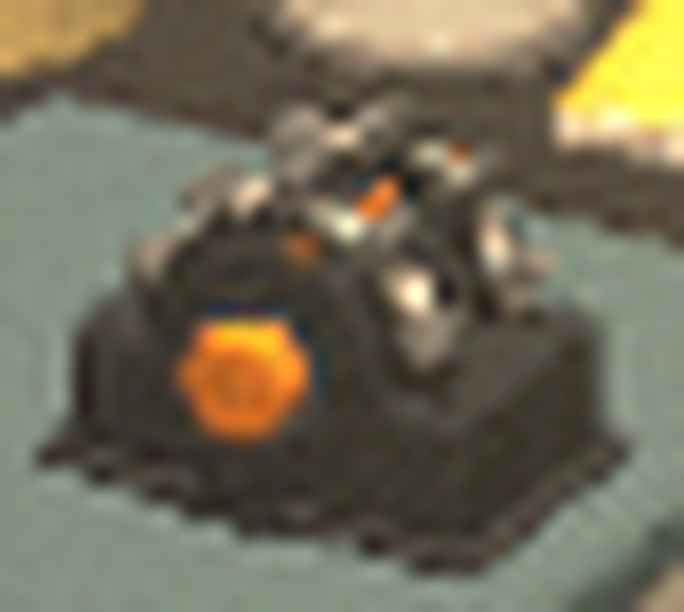

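```bash
cat >> h.py <<'E'
def avg(n,k):
    L=[capture(n) for _ in range(k)]; c=L[-1]; c["avg"]=np.mean([x["image"].astype(np.float32) for x in L],0); return c
def wheelview(c,ycs,xc,psi,S=10,half=0.034,a0=40,a1=160):
    """unroll wheels: rows angle (back at top), cols y"""
    out=[]
    for y0 in ycs:
        ys=np.linspace(8.5e-3,-8.5e-3,17*S//1); an=np.radians(np.linspace(a0,a1,(a1-a0)*5//1))
        A,Y=np.meshgrid(an,ys,indexing="ij")
        r=0.0247; X=r*np.cos(A); Z=0.1125+r*np.sin(A); Yl=Y+y0
        W=np.stack([xc+X*np.cos(psi)-Yl*np.sin(psi), YC+X*np.sin(psi)+Yl*np.cos(psi),Z],-1).reshape(-1,3)
        K,R,t=cam(c); p=(R@W.T).T+t; p=(K@p.T).T; p=p[:,:2]/p[:,2:]
        mp=p.reshape(A.shape+(2,)).astype(np.float32)
        out.append(cv2.remap(c["avg"],mp[...,0],mp[...,1],cv2.INTER_CUBIC).clip(0,255).astype(np.uint8)); 
    return np.hstack([np.pad(o,((0,0),(8,8),(0,0))) for o in out])
YC=-0.0065
E
python3 - <<'E'
from h import *
c=avg("top",8)
v=wheelview(c,(.0135,-.0135),0.487,0,a0=40,a1=160)
s=avg("side",6)
v2=wheelview(s,(.0135,-.0135),0.487,0,a0=40,a1=160)
print(v.shape)
cv2.imwrite("pics/unroll.png",np.hstack([v,v2])[:, :800])
cv2.imwrite("pics/t2.png",cv2.resize(c["avg"][212:242,268:302].clip(0,255).astype(np.uint8),None,fx=18,fy=18,interpolation=cv2.INTER_CUBIC))
cv2.imwrite("pics/s2.png",cv2.resize(s["avg"][183:217,275:313].clip(0,255).astype(np.uint8),None,fx=16,fy=16,interpolation=cv2.INTER_CUBIC))
E
```

```text
(600, 372, 3)
```

View pics/unroll.png

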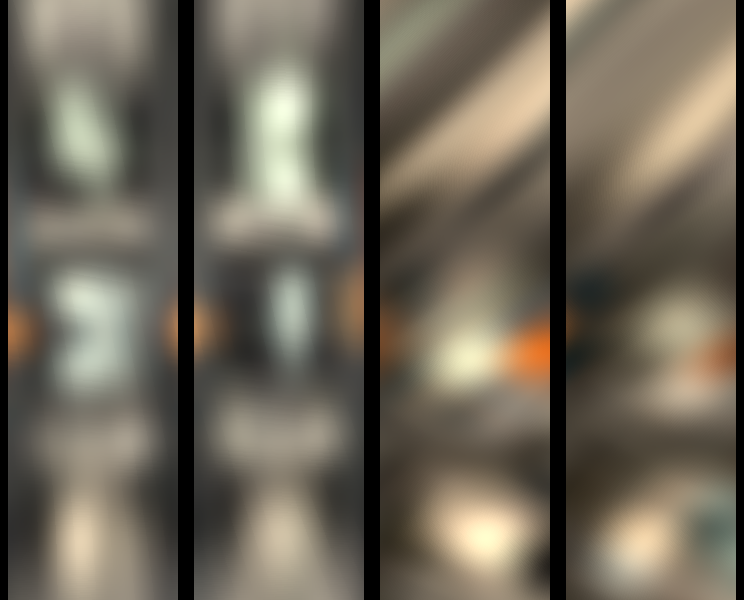

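View pics/t2.png

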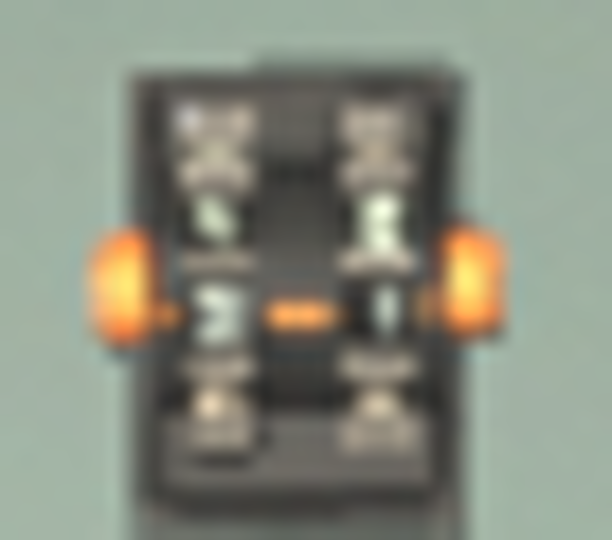

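View pics/s2.png

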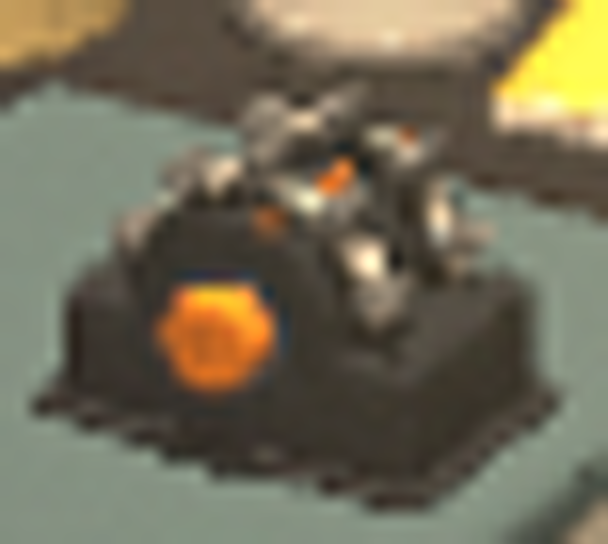

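```bash
python3 - <<'E'
from h import *
np.set_printoptions(precision=4,suppress=True)
c=avg("top",1)
for n,u in (("BL",(272.6,227.4)),("BR",(295.6,227.4)),("WL",(280.9,227.3)),("WR",(288.6,227.1))): print(n,onz(c,u,0.1125))
for t in ["wheel_left_axis","wheel_right_axis","lid_hinge","button_left_face","button_right_face"]:
    print(t,[(np.round(q["xy"],1),round(q["p"],2),onz(c,q["xy"],0.0705 if "hinge" in t else .1125)) for q in place_of("top",t)[:3]])
# block edges (dark block): z 0.1125 outline. gradient profiles
a=np.load("top_avg.npy").mean(2)
print(a[233:236,264:306].mean(0).round().astype(int)) 
print(a[206:256,283:285].mean(1).round().astype(int)) 
K,R,t=cam(c)
s=capture("side")
for t in ["button_left_face","wheel_left_axis"]:
    for q in place_of("side",t)[:1]: print(t,q, onz(s,q["xy"],.1125))
print(bot.read_state()["time_s"])
E
```

```text
BL [0.4874 0.029  0.1125]
BR [ 0.4885 -0.042   0.1125]
WL [0.4881 0.0033 0.1125]
WR [ 0.4891 -0.0204  0.1125]
wheel_left_axis [(array([279.8, 224.4]), 0.9, array([0.4971, 0.0069, 0.1125]))]
wheel_right_axis [(array([288.1, 222.6]), 0.85, array([ 0.5031, -0.0187,  0.1125])), (array([392.9, 209.6]), 0.19, array([ 0.5485, -0.3429,  0.1125]))]
lid_hinge [(array([279.8, 190.7]), 0.77, array([0.612 , 0.0087, 0.0705]))]
button_left_face []
button_right_face []
[170 170 169 170 170 170 169 169 169 170 168 114  76  65  87 162 145 113
  66  70  71  70  70  96 143 147 102  72  56  97 166 169 169 168 168 168
 168 168 166 168 167 168]
[162 162 164 164 163 164 164 165 164 128  90  95  94  93  80  53  62  70
  72  81  92  95 111 170  92  66  65  56  56 100 102 105 103  66  66  95
 170 172 171 140  67  74  75  74  74  76  77  74  73  75]
button_left_face {'xy': [288.0, 202.6], 'p': 0.36} [0.4906 0.0174 0.1125]
wheel_left_axis {'xy': [293.2, 201.4], 'p': 0.93} [0.4825 0.0023 0.1125]
2.6
```

send_rows --motion '[[[0, 0, 0], -0.106], [[0, 0, 0], -0.106], [[0, 0, 0], -0.106], [[0, 0, 0], -0.106], [[0, 0, 0], -0.106]]' --gripper 1

```text
time_s: 3.02
position: [0.1576, -0.6048, 0.2226]
tcp_rot: [[0.723, -0.691, 0.0], [-0.691, -0.723, -0.0], [0.0, -0.0, -1.0]]
force: [0.0, -0.5, -0.5]
opening: 0.703
```

send_rows --motion '[[[-12, -38, 0], -0.006], [[-12, -39, 0], -0.006], [[-12, -39, 0], -0.006], [[-12, -39, 0], 0], [[-12, -39, 0], 0]]'

```text
time_s: 3.43
position: [0.2444, -0.4273, 0.2208]
tcp_rot: [[0.731, -0.682, 0.0], [-0.682, -0.731, -0.013], [0.009, 0.009, -1.0]]
force: [1.3, 0.0, -0.4]
opening: 0.325
```

send_rows --motion '[[[-12, -39, 0], 0], [[-12, -39, 0], 0], [[-12, -39, 0], 0], [[-12, -39, 0], 0], [[-12, -39, 0], 0]]'

```text
time_s: 3.85
position: [0.3346, -0.2392, 0.2195]
tcp_rot: [[0.728, -0.686, 0.003], [-0.686, -0.728, -0.015], [0.013, 0.009, -1.0]]
force: [0.6, -0.3, -0.0]
opening: 0.016
```

send_rows --motion '[[[-12, -39, 0], 0], [[-12, -39, 0], 0], [[-12, -39, 0], 0], [[-12, -39, 0], 0], [[-12, -39, 0], 0]]'

```text
time_s: 4.27
position: [0.426, -0.0516, 0.2188]
tcp_rot: [[0.726, -0.688, 0.008], [-0.688, -0.726, -0.019], [0.019, 0.008, -1.0]]
force: [0.3, -1.4, 0.5]
opening: 0.006
```

send_rows --motion '[[[-7, -32, 5], 0.0], [[-7, -30, 5], 0], [[-6, -26, 5], 0.02], [[-3, -6, 3], 0.02], [[0, 0, 0], 0]]'

```text
time_s: 4.68
position: [0.4801, 0.0444, 0.2008]
tcp_rot: [[0.704, -0.71, 0.017], [-0.709, -0.705, -0.018], [0.025, 0.001, -1.0]]
force: [0.1, 0.4, 0.3]
opening: 0.005
```

```bash
cat > w.py <<'E'
import sys
from h import *
np.set_printoptions(precision=4,suppress=True)
s=bot.read_state(); R=np.array(s["tcp_rot"]);p=np.array(s["position"])
tgt=np.array([float(v) for v in sys.argv[1:4]])
print(p,"yaw",np.degrees(np.arctan2(R[1,0],R[0,0])),"shift mm",R.T@(tgt-p)*1000, s["force"],s["time_s"])
E
python3 w.py 0.475 0.036 0.165
python3 - <<'E'
from h import *
for n,(x,y) in (("side",(250,140)),("top",(240,185))):
    c=capture(n)["image"]; cv2.imwrite(f"pics/{n}3.png",cv2.resize(c[y:y+85,x:x+110],None,fx=7,fy=7,interpolation=cv2.INTER_CUBIC))
E
```

```text
[0.4801 0.0444 0.2008] yaw -45.19384108628793 shift mm [ 1.4837  9.4555 35.8976] [0.1002 0.3799 0.2695] 4.6833
```

View pics/side3.png

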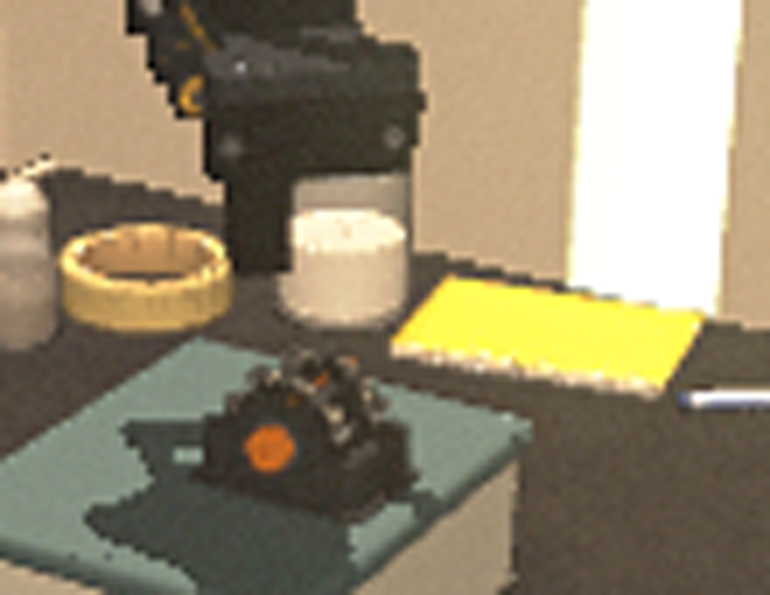

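```bash
python3 - <<'E'
from h import *
s=bot.read_state();p=np.array(s["position"]);R=np.array(s["tcp_rot"]);
for n in("side","top"):
    c=capture(n); print(n,c["fx"],[np.round(proj(c,p+R@np.array([a,b,z])),1).tolist() for z in (0,-.03) for a in(-.015,.015) for b in(-.0095,.0095)])
    im=cv2.resize(c["image"],None,fx=1,fy=1)
    q=proj(c,p).astype(int); x0,y0=q-[35,30]; S=11
    im=cv2.resize(c["image"][y0:y0+50,x0:x0+70],None,fx=S,fy=S,interpolation=cv2.INTER_CUBIC)
    for z in (0,-.03):
        L=[((proj(c,p+R@np.array([a,b,z]))-[x0,y0]+.5)*S).astype(int) for a,b in((-.015,-.0095),(.015,-.0095),(.015,.0095),(-.015,.0095))]
        cv2.polylines(im,[np.array(L)],True,(0,255,0),1)
    cv2.imwrite(f"pics/{n}4.png",im)
E
```

```text
side 410.8425985100198 [[284.4, 179.7], [291.4, 179.2], [282.2, 175.4], [288.9, 174.9], [284.6, 169.3], [291.6, 168.8], [282.3, 165.2], [289.1, 164.7]]
top 416.2589661932965 [[261.1, 227.7], [265.7, 232.4], [268.6, 220.5], [273.2, 225.2], [260.4, 226.6], [265.1, 231.5], [268.1, 219.2], [272.8, 224.1]]
```

View pics/side4.png

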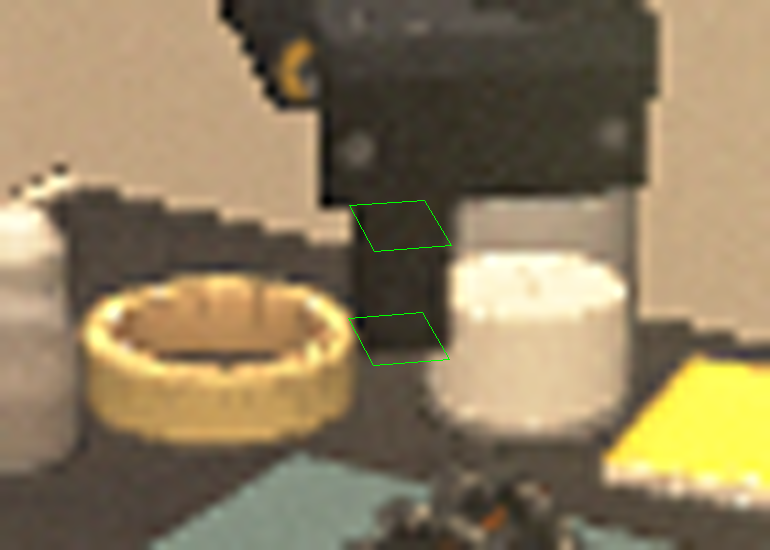

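View pics/top4.png

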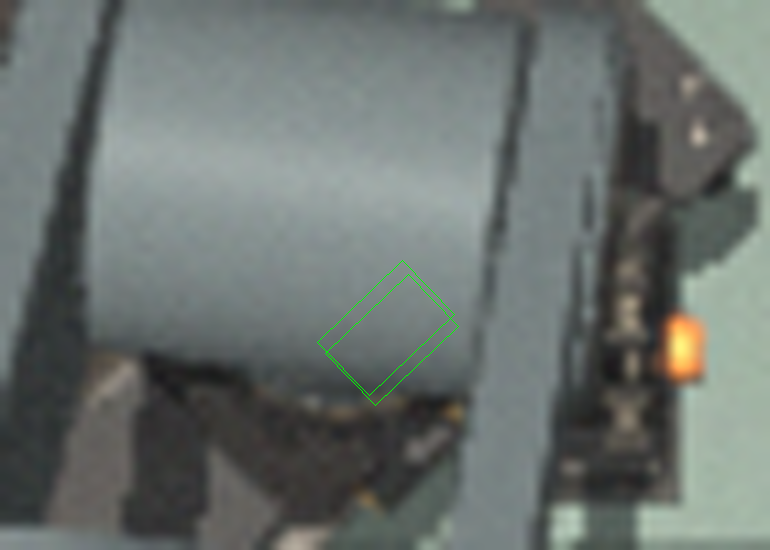

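send_rows --motion '[[[2, 5, 12], 0], [[1, 5, 12], 0], [[0, 3, 12], 0], [[0, 1, 10], 0], [[0, 0, 5], 0]]'

```text
time_s: 5.3
position: [0.4732, 0.0221, 0.1526]
tcp_rot: [[0.696, -0.717, 0.025], [-0.717, -0.697, -0.021], [0.032, -0.003, -0.999]]
force: [0.3, 0.5, 0.2]
opening: 0.005
```

```bash
python3 w.py 0.475 0.030 0.139
```

```text
[0.4732 0.0221 0.1526] yaw -45.846902093151535 shift mm [-4.8554 -6.8106 13.4257] [0.3317 0.45   0.1633] 5.3
```

send_rows --motion '[[[-2, -3, 0], 0], [[-2, -3, 0], 0], [[0, 0, 0], 0], [[0, 0, 0], 0], [[0, 0, 0], 0]]'

```text
time_s: 5.72
position: [0.475, 0.0272, 0.1536]
tcp_rot: [[0.693, -0.721, 0.025], [-0.72, -0.693, -0.022], [0.033, -0.003, -0.999]]
force: [-0.2, 0.8, 0.3]
opening: 0.01
```

```bash
python3 w.py 0.475 0.030 0.139
```

```text
[0.475  0.0272 0.1536] yaw -46.11564216729741 shift mm [-2.4563 -1.9102 14.4966] [-0.2094  0.8057  0.2935] 5.7167
```

send_rows --motion '[[[-1, -1, 5], 0], [[-1, -1, 5], 0], [[0, 0, 4], 0], [[0, 0, 0], 0], [[0, 0, 0], 0]]'

```text
time_s: 6.13
position: [0.4763, 0.0305, 0.139]
tcp_rot: [[0.694, -0.72, 0.028], [-0.719, -0.694, -0.022], [0.035, -0.005, -0.999]]
force: [-0.3, 0.6, 0.9]
opening: 0.003
```

```bash
python3 w.py 0.475 0.025 0.139
```

```text
[0.4763 0.0305 0.139 ] yaw -46.040982309007745 shift mm [3.0711 4.7073 0.1184] [-0.2727  0.6498  0.8836] 6.1333
```

send_rows --motion '[[[1, 2, 0], 0], [[1, 2, 0], 0], [[1, 1, 0], 0], [[0, 0, 0], 0], [[0, 0, 0], 0]]'

```text
time_s: 6.55
position: [0.4745, 0.0242, 0.1389]
tcp_rot: [[0.694, -0.72, 0.028], [-0.719, -0.694, -0.022], [0.035, -0.004, -0.999]]
force: [-1.1, -1.1, -0.1]
opening: 0.003
```

send_rows --motion '[[[2, -2, 0], 0], [[2, -2, 0], 0], [[2, -2, 0], 0], [[2, -2, 0], 0], [[0, 0, 0], 0]]'

```text
time_s: 6.97
position: [0.4858, 0.024, 0.1393]
tcp_rot: [[0.693, -0.72, 0.025], [-0.72, -0.694, -0.022], [0.033, -0.003, -0.999]]
force: [-1.3, -0.9, 0.3]
opening: 0.007
```

```bash
cat > look.py <<'E'
import sys
from h import *
tag=sys.argv[1]
c=avg("side",2); s=bot.read_state();p=np.array(s["position"]);R=np.array(s["tcp_rot"])
x0,y0,w,h=268,170,50,45; S=14
im=cv2.resize(c["avg"][y0:y0+h,x0:x0+w].clip(0,255).astype(np.uint8),None,fx=S,fy=S,interpolation=cv2.INTER_CUBIC)
L=[((proj(c,p+R@np.array([a,b,0]))-[x0,y0]+.5)*S).astype(int) for a,b in((-.015,-.0095),(.015,-.0095),(.015,.0095),(-.015,.0095))]
if len(sys.argv)<3: cv2.polylines(im,[np.array(L)],True,(0,255,0),1)
cv2.imwrite(f"pics/look{tag}.png",im); print(s["time_s"])
E
python3 look.py a
```

```text
7.0667
```

View pics/looka.png

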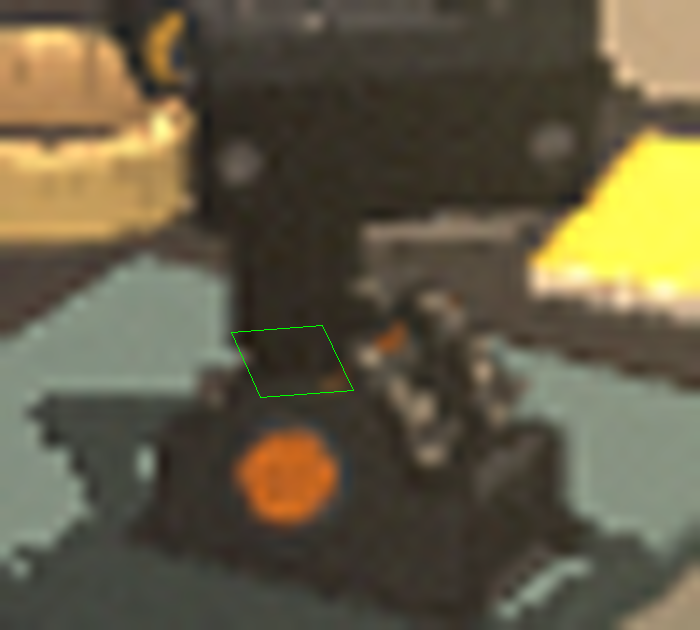

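send_rows --motion '[[[-2, 2, 0], 0], [[-2, 2, 0], 0], [[-2, 2, 0], 0], [[-2, 2, 0], 0], [[0, 0, 0], 0]]'

```text
time_s: 7.48
position: [0.4742, 0.0242, 0.1391]
tcp_rot: [[0.694, -0.72, 0.028], [-0.719, -0.694, -0.022], [0.036, -0.005, -0.999]]
force: [-0.7, 0.2, -0.0]
opening: 0.002
```

send_rows --motion '[[[1, 1, 0], 0], [[1, 1, 0], 0], [[1, 1, 0], 0], [[0, 0, 0], 0], [[0, 0, 0], 0]]'

```text
time_s: 7.9
position: [0.4746, 0.0192, 0.1396]
tcp_rot: [[0.694, -0.72, 0.03], [-0.719, -0.694, -0.023], [0.037, -0.006, -0.999]]
force: [-0.1, 0.5, -0.2]
opening: 0.004
```

send_rows --motion '[[[2, -2, 0], 0], [[2, -2, 0], 0], [[1, -1, 0], 0], [[1, -1, 0], 0], [[0, 0, 0], 0]]'

```text
time_s: 8.32
position: [0.4811, 0.0196, 0.1391]
tcp_rot: [[0.694, -0.72, 0.023], [-0.72, -0.694, -0.021], [0.031, -0.002, -1.0]]
force: [-1.1, 0.4, 1.2]
opening: 0.007
```

send_rows --motion '[[[2, -2, 0], 0], [[2, -2, 0], 0], [[1, -1, 0], 0], [[1, -1, 0], 0], [[0, 0, 0], 0]]'

```text
time_s: 8.73
position: [0.4882, 0.0204, 0.1387]
tcp_rot: [[0.694, -0.72, 0.018], [-0.72, -0.694, -0.02], [0.027, 0.001, -1.0]]
force: [-1.3, 0.5, -2.0]
opening: 0.004
```

```bash
python3 look.py b
```

```text
8.8333
```

View pics/lookb.png

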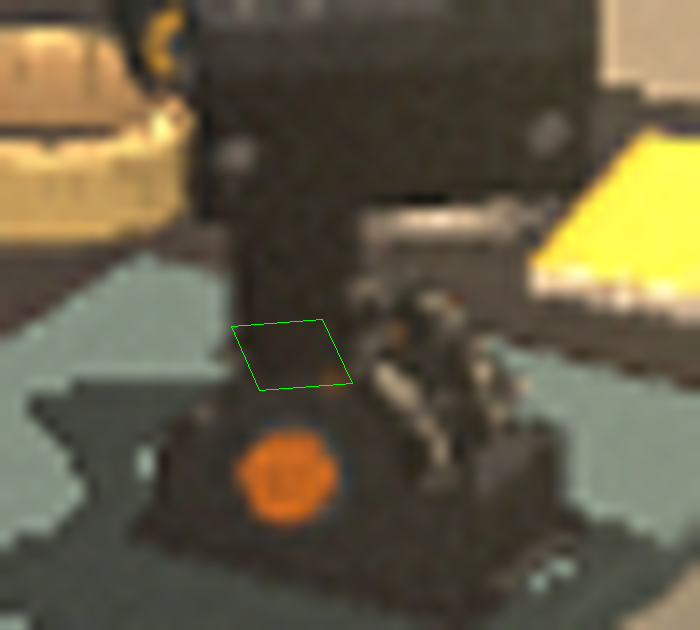

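send_rows --motion '[[[2, -2, 0], 0], [[2, -2, 0], 0], [[0, 0, 0], 0], [[0, 0, 0], 0], [[0, 0, 0], 0]]'

```text
time_s: 9.25
position: [0.4985, 0.0192, 0.1398]
tcp_rot: [[0.694, -0.72, 0.027], [-0.719, -0.694, -0.022], [0.035, -0.004, -0.999]]
force: [-0.3, 0.0, 1.0]
opening: 0.007
```

```bash
python3 look.py c
```

```text
9.35
```

View pics/lookc.png

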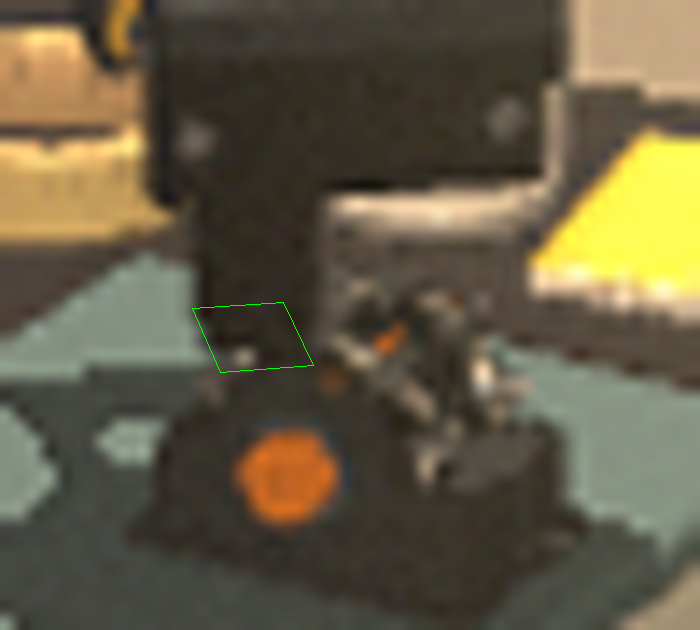

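send_rows --motion '[[[-3, -3, 0], 0], [[-3, -3, 0], 0], [[-8, -8, 0], 0], [[-15, -15, -2], 0], [[-22, -22, -4], 0]]'

```text
time_s: 9.77
position: [0.4996, 0.091, 0.1437]
tcp_rot: [[0.688, -0.725, 0.026], [-0.725, -0.688, -0.023], [0.034, -0.003, -0.999]]
force: [0.4, 0.3, 0.3]
opening: 0.005
```

send_rows --motion '[[[-24, -24, -4], 0], [[-22, -22, 0], 0], [[-15, -15, 0], 0], [[-8, -8, 0], 0], [[0, 0, 0], 0]]'

```text
time_s: 10.18
position: [0.5004, 0.2023, 0.1464]
tcp_rot: [[0.691, -0.722, 0.028], [-0.722, -0.692, -0.02], [0.034, -0.006, -0.999]]
force: [0.5, 0.5, 0.9]
opening: 0.006
```

```bash
cat > dig.py <<'E'
import sys
from h import *
k=int(sys.argv[2]) if len(sys.argv)>2 else 4
c=avg("top",k)
v=wheelview(c,(.0135,-.0135),0.487,0,a0=40,a1=160)
z=cv2.resize(c["avg"][212:242,268:302].clip(0,255).astype(np.uint8),None,fx=18,fy=18,interpolation=cv2.INTER_CUBIC)
H=max(v.shape[0],z.shape[0]); pad=lambda a:np.pad(a,((0,H-a.shape[0]),(0,0),(0,0)))
o=np.hstack([pad(v),pad(z)]); cv2.imwrite(f"pics/dig{sys.argv[1]}.png",cv2.resize(o,None,fx=.85,fy=.85,interpolation=cv2.INTER_AREA))
print(bot.read_state()["time_s"])
E
python3 dig.py 1
```

```text
10.3833
```

View pics/dig1.png

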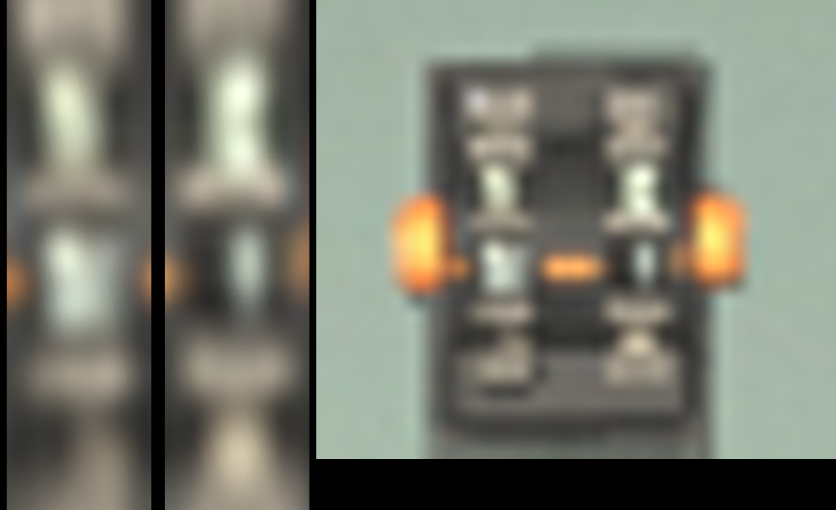

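```bash
cat > ocr.py <<'E'
from h import *
import sys
def glyph(d,font,th,W=60,H=90):
    im=np.zeros((200,200),np.uint8)
    if font=="seg":
        segs={0:"abcdef",1:"bc",2:"abged",3:"abgcd",4:"fgbc",5:"afgcd",6:"afgedc",7:"abc",8:"abcdefg",9:"abcdfg"}[d]
        x0,x1,y0,ym,y1=60,120,40,90,140
        L=dict(a=((x0,y0),(x1,y0)),b=((x1,y0),(x1,ym)),c=((x1,ym),(x1,y1)),d=((x0,y1),(x1,y1)),e=((x0,ym),(x0,y1)),f=((x0,y0),(x0,ym)),g=((x0,ym),(x1,ym)))
        for s in segs: cv2.line(im,*L[s],255,th*3)
        return im[30:150,45:135]
    cv2.putText(im,str(d),(60,140),font,4.5 if font!=cv2.FONT_HERSHEY_PLAIN else 9,255,th*3)
    xs=np.where(im.any(0))[0];ys=np.where(im.any(1))[0]
    cx=(xs[0]+xs[-1])//2
    h=ys[-1]-ys[0]+1; w=int(h*0.75)
    big=np.pad(im,100)
    return big[ys[0]+100:ys[-1]+101,cx+100-w//2:cx+100+w//2]
def sample(c,xc,yc,r=0.0245,SS=6):
    u0,v0,w,h=270,214,32,28
    uu,vv=np.meshgrid((np.arange(w*SS)+.5)/SS+u0-.5,(np.arange(h*SS)+.5)/SS+v0-.5)
    K,R,t=cam(c);o=-R.T@t
    d=np.stack([(uu-K[0,2])/K[0,0],(vv-K[1,2])/K[1,1],np.ones_like(uu)],-1)@R
    ox,oz=o[0]-xc,o[2]-.1125
    A=d[...,0]**2+d[...,2]**2;B=ox*d[...,0]+oz*d[...,2];C=ox**2+oz**2-r*r
    s=(-B-np.sqrt(np.maximum(B*B-A*C,0)))/A
    X=ox+s*d[...,0];Z=oz+s*d[...,2];Y=o[1]+s*d[...,1]-yc
    return np.degrees(np.arctan2(Z,X)),Y,(u0,v0,w,h,SS)
def score(img,c,y0,ang):
    res={}
    g=img.mean(2)
    for dx in np.arange(-.002,.0041,.001):
      for dy in (-.0015,0,.0015):
        an,Y,(u0,v0,w,h,SS)=sample(c,.488+dx,-.0065+dy)
        box=lambda a:a.reshape(h,SS,w,SS).mean((1,3))
        m=box(((abs(an-ang)<11)&(abs(Y-y0)<.006)).astype(float))>.7
        obs=g[v0:v0+h,u0:u0+w][m]
        if m.sum()<8: continue
        for hh in (.007,.0085,.010):
          gy=-(ang-an)*np.pi/180*.0245 # + toward back? 
          # larger angle = front = lower part of glyph
          ty=(an-ang)*np.pi/180*.0245/hh+.5
          tx=-(Y-y0)/(hh*.75)+.5
          for f in (cv2.FONT_HERSHEY_SIMPLEX,cv2.FONT_HERSHEY_DUPLEX,"seg"):
            for th in (4,7):
              for d in range(10):
                G=GL[f,th,d]; 
                q=cv2.remap(G,(tx*G.shape[1]).astype(np.float32),(ty*G.shape[0]).astype(np.float32),cv2.INTER_LINEAR,borderValue=0)
                p=box(q)[m]
                if p.std()<1e-6: continue
                cc=np.corrcoef(p,obs)[0,1]
                if cc>res.get((d,f),(-1,))[0]: res[d,f]=(cc,dx,dy,hh,th,m.sum())
    return res
GL={(f,th,d):glyph(d,f,th).astype(np.float32) for f in (cv2.FONT_HERSHEY_SIMPLEX,cv2.FONT_HERSHEY_DUPLEX,"seg") for th in (4,7) for d in range(10)}
if __name__=="__main__":
    c=avg("top",6); np.save("top_avg2.npy",c["avg"])
    for nm,img in (("pre",np.load("top_avg.npy")),("post",c["avg"])):
        for w,y0 in (("L",.0135),("R",-.0135)):
            for an in (108,72):
                r=score(img,c,y0,an)
                best={d:max(v[0] for k,v in r.items() if k[0]==d) for d in range(10)}
                print(nm,w,an," ".join(f"{d}:{v:.2f}" for d,v in best.items()), max(r.items(),key=lambda k:k[1][0]))
E
python3 ocr.py
```

```text
pre L 108 0:0.90 1:0.86 2:0.92 3:0.91 4:0.95 5:0.92 6:0.87 7:0.88 8:0.93 9:0.97 ((9, 'seg'), (np.float64(0.9688009329555166), np.float64(0.001), 0, 0.0085, 7, np.int64(8)))
pre L 72 0:0.89 1:0.95 2:0.92 3:0.89 4:0.98 5:0.98 6:0.91 7:0.84 8:0.91 9:0.95 ((5, 2), (np.float64(0.9779152024915807), np.float64(-0.002), 0, 0.0085, 4, np.int64(8)))
pre R 108 0:0.77 1:0.98 2:0.94 3:0.95 4:0.89 5:0.93 6:0.91 7:0.98 8:0.92 9:0.92 ((7, 'seg'), (np.float64(0.9784277691531882), np.float64(0.001), 0, 0.01, 7, np.int64(8)))
pre R 72 0:0.98 1:0.84 2:0.99 3:0.98 4:0.99 5:0.99 6:0.98 7:0.94 8:0.99 9:0.98 ((4, 0), (np.float64(0.9942962671443395), np.float64(-0.001), 0, 0.01, 7, np.int64(8)))
post L 108 0:0.98 1:0.96 2:0.93 3:0.94 4:0.94 5:0.94 6:0.94 7:0.79 8:0.98 9:0.99 ((9, 'seg'), (np.float64(0.985770477552275), np.float64(0.0), 0, 0.01, 7, np.int64(11)))
post L 72 0:0.98 1:0.99 2:0.92 3:0.96 4:0.93 5:0.97 6:0.98 7:0.82 8:0.97 9:0.98 ((1, 2), (np.float64(0.9889163235046773), np.float64(0.0), 0.0015, 0.0085, 7, np.int64(9)))
post R 108 0:0.77 1:0.98 2:0.94 3:0.96 4:0.89 5:0.94 6:0.91 7:0.98 8:0.92 9:0.92 ((7, 'seg'), (np.float64(0.9806267243193456), np.float64(0.001), 0, 0.01, 7, np.int64(8)))
post R 72 0:0.98 1:0.84 2:0.99 3:0.97 4:0.99 5:0.99 6:0.98 7:0.94 8:0.99 9:0.99 ((5, 2), (np.float64(0.9949486887066783), np.float64(0.003), 0, 0.0085, 7, np.int64(8)))
```

```bash
cat > ocr2.py <<'E'
from ocr import *
c=capture("top")
imgs={"pre":np.load("top_avg.npy").mean(2),"post":np.load("top_avg2.npy").mean(2)}
import glob,json,itertools
fonts=[cv2.FONT_HERSHEY_SIMPLEX,cv2.FONT_HERSHEY_DUPLEX,cv2.FONT_HERSHEY_COMPLEX,"seg"]
GL={(f,th,d):glyph(d,f,th).astype(np.float32) for f in fonts for th in (4,7,9) for d in range(10)}
out=[]
SEQ=eval(open("seq.txt").read()) if glob.glob("seq.txt") else [("pre",0,0),("post",1,0)]
for n,_,_ in SEQ:
    if n not in imgs: imgs[n]=np.load(n).mean(2)
for dx in np.arange(-.003,.0031,.001):
  for dy in np.arange(-.002,.0021,.001):
    an,Y,(u0,v0,w,h,SS)=sample(c,.488+dx,-.0065+dy)
    box=lambda a:a.reshape(h,SS,w,SS).mean((1,3))
    pats=[]
    for y0 in (.0135,-.0135):
      for a in (108,72):
        pats.append((y0,a,box(((abs(an-a)<11.5)&(abs(Y-y0)<.006)).astype(float))>.55))
    for hh in (.006,.007,.008,.009,.010):
     for asp in (.65,.8,1):
      for f in fonts:
       for th in (4,7,9):
        pr={}
        for i,(y0,a,m) in enumerate(pats):
          ty=((an-a)*np.pi/180*.0245/hh+.5); tx=(-(Y-y0)/(hh*asp)+.5)
          for d in range(10):
            G=GL[f,th,d]
            pr[i,d]=box(cv2.remap(G,(tx*G.shape[1]).astype(np.float32),(ty*G.shape[0]).astype(np.float32),cv2.INTER_LINEAR))[m]
        def sc(i,d,n):
            o=imgs[n][v0:v0+h,u0:u0+w][pats[i][2]]; p=pr[i,d]
            A=np.c_[p,np.ones_like(p)]; x=np.linalg.lstsq(A,o,rcond=None)[0]
            if x[0]<0: x=np.array([0,o.mean()])
            e=((A@x-o)**2).sum()/((o-o.mean())**2).sum()
            return e
        L={s:sum(sc(0,(s+k)%10,n)+sc(1,(s+k-1)%10,n) for n,k,_ in SEQ)/len(SEQ)/2 for s in range(10) if s+max(k for _,k,_ in SEQ)<10}
        Rr={s:sum(sc(2,(s+k)%10,n)+sc(3,(s+k-1)%10,n) for n,_,k in SEQ)/len(SEQ)/2 for s in range(10) if s+max(k for _,_,k in SEQ)<10}
        out.append((L,Rr,(dx,dy,hh,asp,f,th)))
print("R best", {s:round(min(o[1][s] for o in out),3) for s in out[0][1]})
print("L best", {s:round(min(o[0][s] for o in out),3) for s in out[0][0]})
J={(l,r):min((o[0][l]+o[1][r],o[2]) for o in out) for l in out[0][0] for r in out[0][1]}
for k,v in sorted(J.items(),key=lambda t:t[1][0])[:8]: print(k,v)
J1=sorted((min(o[0][l]+o[1][1] for o in out),l) for l in out[0][0]) if 1 in out[0][1] else 0
print(J1)
E
python3 ocr2.py
```

```text
R best {0: np.float64(0.245), 1: np.float64(0.061), 2: np.float64(0.273), 3: np.float64(0.145), 4: np.float64(0.171), 5: np.float64(0.247), 6: np.float64(0.251), 7: np.float64(0.126), 8: np.float64(0.266), 9: np.float64(0.202)}
L best {0: np.float64(0.205), 1: np.float64(0.229), 2: np.float64(0.209), 3: np.float64(0.23), 4: np.float64(0.251), 5: np.float64(0.178), 6: np.float64(0.292), 7: np.float64(0.26), 8: np.float64(0.226)}
(5, 1) (np.float64(0.2974101624443741), (np.float64(0.0), np.float64(0.001), 0.008, 0.8, 'seg', 4))
(5, 7) (np.float64(0.37798933212766844), (np.float64(0.001), np.float64(0.0), 0.009, 0.65, 'seg', 9))
(8, 1) (np.float64(0.39394321704375146), (np.float64(0.0), np.float64(0.001), 0.008, 0.8, 'seg', 4))
(3, 1) (np.float64(0.4264895870124732), (np.float64(0.0), np.float64(0.001), 0.008, 0.8, 'seg', 4))
(5, 4) (np.float64(0.43123410306234083), (np.float64(0.001), np.float64(0.0), 0.009, 0.65, 'seg', 9))
(5, 3) (np.float64(0.43211908414257827), (np.float64(0.0), np.float64(0.0), 0.008, 0.8, 'seg', 4))
(4, 1) (np.float64(0.4573595507452252), (np.float64(0.002), np.float64(0.001), 0.006, 0.65, 'seg', 9))
(6, 1) (np.float64(0.4587989053687487), (np.float64(0.0), np.float64(0.0), 0.008, 0.8, 'seg', 4))
[(np.float64(0.2974101624443741), 5), (np.float64(0.39394321704375146), 8), (np.float64(0.4264895870124732), 3), (np.float64(0.4573595507452252), 4), (np.float64(0.4587989053687487), 6), (np.float64(0.4667625141357178), 0), (np.float64(0.48425085923797784), 7), (np.float64(0.5190452984549365), 2), (np.float64(0.5670857785305004), 1)]
```

send_rows --motion '[[[0, 0, -10], 0], [[12, 14, -10], 0], [[22, 26, 0], 0], [[24, 28, 0], 0], [[24, 28, 0], 0]]'

```text
time_s: 11.15
position: [0.4896, 0.0744, 0.1721]
tcp_rot: [[0.694, -0.719, 0.033], [-0.719, -0.695, -0.019], [0.037, -0.011, -0.999]]
force: [1.6, -0.5, -0.9]
opening: 0.01
```

send_rows --motion '[[[24, 28, 0], 0], [[24, 28, 0], 0], [[16, 20, 0], 0], [[8, 10, 0], 0], [[0, 0, 0], 0]]'

```text
time_s: 11.57
position: [0.4785, -0.0491, 0.1788]
tcp_rot: [[0.689, -0.723, 0.041], [-0.723, -0.69, -0.024], [0.045, -0.013, -0.999]]
force: [0.5, -0.2, -0.1]
opening: 0.003
```

```bash
python3 w.py 0.472 -0.045 0.139
```

```text
[ 0.4785 -0.0491  0.1788] yaw -46.38119834071114 shift mm [-9.2633  2.3628 39.4405] [ 0.4904 -0.1501 -0.1066] 11.5667
```

send_rows --motion '[[[-4, 0, 12], -0.01], [[-4, 1, 12], -0.01], [[-2, 1, 10], 0], [[0, 0, 5], 0], [[0, 0, 0], 0]]'

```text
time_s: 11.98
position: [0.4742, -0.0441, 0.1419]
tcp_rot: [[0.701, -0.712, 0.049], [-0.712, -0.702, -0.025], [0.052, -0.017, -0.999]]
force: [-0.3, -0.1, 0.7]
opening: 0.006
```

```bash
python3 w.py 0.474 -0.030 0.139
```

```text
[ 0.4742 -0.0441  0.1419] yaw -45.44441575086821 shift mm [-10.3601  -9.7179   2.4899] [-0.3288 -0.1434  0.6796] 11.9833
```

send_rows --motion '[[[-3, -3, 2], 0], [[-3, -3, 1], 0], [[-3, -3, 0], 0], [[-1, -1, 0], 0], [[0, 0, 0], 0]]'

```text
time_s: 12.4
position: [0.4765, -0.0294, 0.14]
tcp_rot: [[0.704, -0.708, 0.052], [-0.708, -0.706, -0.03], [0.058, -0.016, -0.998]]
force: [-1.2, -4.3, -3.2]
opening: 0.002
```

```bash
python3 w.py 0.500 -0.030 0.139
```

```text
[ 0.4765 -0.0294  0.14  ] yaw -45.155467367030205 shift mm [ 16.9335 -16.2098   2.2152] [-1.1585 -4.2772 -3.2207] 12.4
```

send_rows --motion '[[[2, -2, 0], 0], [[2, -2, 0], 0], [[2, -2, 0], 0], [[2, -2, 0], 0], [[2, -2, 0], 0]]'

```text
time_s: 12.82
position: [0.4801, -0.0295, 0.1402]
tcp_rot: [[0.711, -0.703, 0.027], [-0.702, -0.711, -0.034], [0.043, 0.005, -0.999]]
force: [-4.9, -3.7, 3.0]
opening: 0.004
```

```bash
python3 look.py d
```

```text
12.9167
```

View pics/lookd.png

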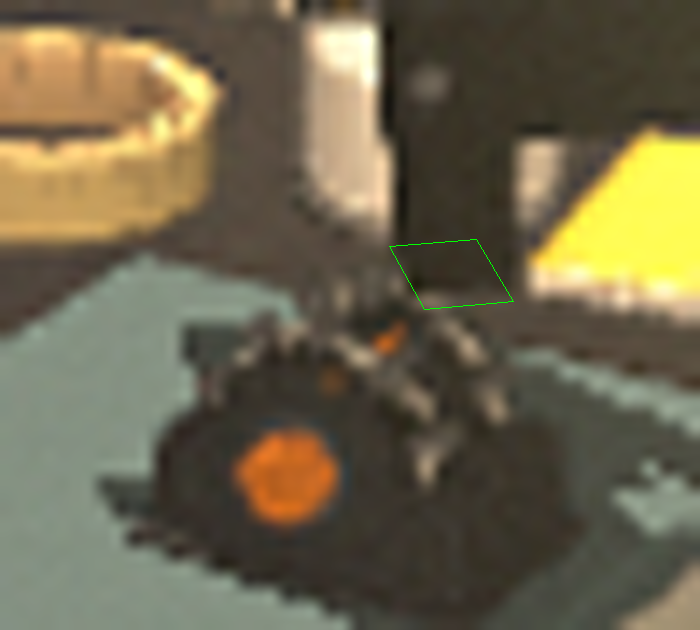

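send_rows --motion '[[[3, -3, 0], 0], [[3, -3, 0], 0], [[3, -3, 0], 0], [[2, -2, 0], 0], [[0, 0, 0], 0]]'

```text
time_s: 13.33
position: [0.4878, -0.0292, 0.1434]
tcp_rot: [[0.715, -0.699, 0.01], [-0.699, -0.715, -0.037], [0.033, 0.019, -0.999]]
force: [0.9, -0.2, 0.1]
opening: 0.006
```

```bash
python3 w.py 0.500 -0.030 0.139;python3 look.py e
```

```text
[ 0.4878 -0.0292  0.1434] yaw -44.33794534358521 shift mm [ 9.1773 -8.0299  4.5353] [ 0.9491 -0.2103  0.1043] 13.3333
13.4333
```

View pics/looke.png

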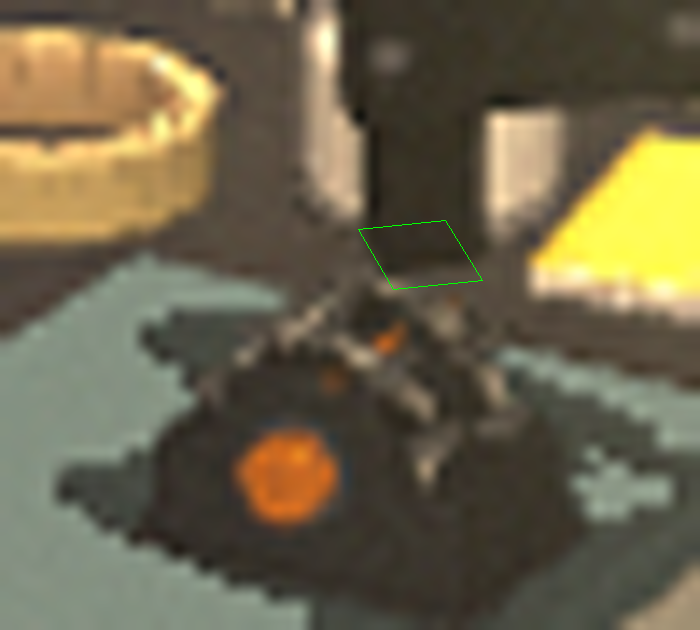

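send_rows --motion '[[[5, 5, 0], 0], [[4, 4, 0], 0.01], [[-5, 6, 2], 0], [[-5, 5, 2], 0], [[0, 0, 1], 0]]'

```text
time_s: 13.85
position: [0.4716, -0.0433, 0.138]
tcp_rot: [[0.707, -0.707, 0.01], [-0.706, -0.707, -0.036], [0.033, 0.018, -0.999]]
force: [-1.0, 1.0, 0.1]
opening: 0.002
```

```bash
python3 w.py 0.474 -0.030 0.138;python3 look.py f
```

```text
[ 0.4716 -0.0433  0.138 ] yaw -44.95611014613325 shift mm [ -7.6905 -11.0731  -0.4402] [-0.9703  0.9552  0.0632] 13.85
13.95
```

View pics/lookf.png

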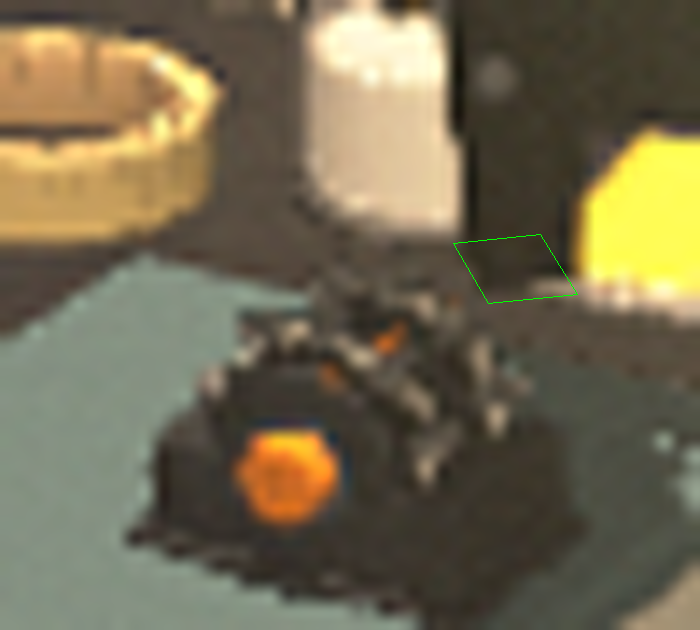

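send_rows --motion '[[[-3, -4, 0], 0], [[-3, -4, 0], 0], [[-2, -3, 0], 0], [[0, 0, 0], 0], [[0, 0, 0], 0]]'

```text
time_s: 14.37
position: [0.4766, -0.0304, 0.1385]
tcp_rot: [[0.709, -0.705, 0.014], [-0.704, -0.709, -0.041], [0.039, 0.019, -0.999]]
force: [-1.4, -3.0, 1.3]
opening: 0.006
```

send_rows --motion '[[[3, -3, 0.5], 0], [[3, -3, 0.5], 0], [[3, -3, 0.5], 0], [[3, -3, 0.5], 0], [[3, -3, 0.5], 0]]'

```text
time_s: 14.78
position: [0.4785, -0.0305, 0.138]
tcp_rot: [[0.716, -0.697, -0.031], [-0.698, -0.715, -0.043], [0.008, 0.053, -0.999]]
force: [-10.1, -4.7, 14.6]
opening: 0.004
```

send_rows --motion '[[[1.5, 1, -0.5], 0], [[1.5, 1, -0.5], 0], [[3, -3, 0.5], 0], [[3, -3, 0.5], 0], [[3, -3, 0.5], 0]]'

```text
time_s: 15.2
position: [0.4891, -0.0326, 0.1372]
tcp_rot: [[0.716, -0.697, -0.039], [-0.698, -0.715, -0.041], [0.001, 0.057, -0.998]]
force: [-1.0, -0.8, 2.3]
opening: 0.005
```

```bash
python3 look.py g
```

```text
15.3
```

View pics/lookg.png

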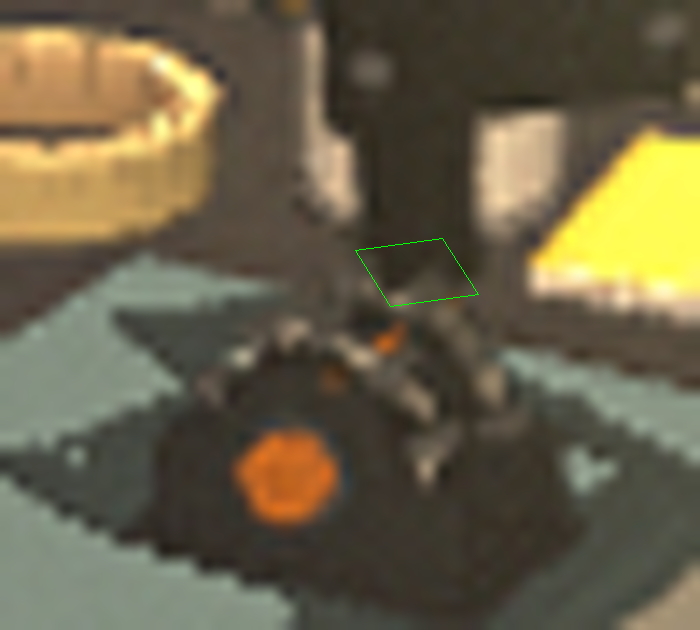

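send_rows --motion '[[[2, -2, 0], 0], [[2, -2, 0], 0], [[3, 3, 0], 0], [[5, 5, 0], 0], [[12, 12, 0], 0]]'

```text
time_s: 15.72
position: [0.4986, -0.0589, 0.1371]
tcp_rot: [[0.718, -0.695, -0.034], [-0.696, -0.717, -0.038], [0.002, 0.051, -0.999]]
force: [0.6, 0.4, 0.1]
opening: 0.005
```

send_rows --motion '[[[22, 22, -2], 0], [[24, 24, 0], 0], [[20, 20, 0], 0], [[10, 10, 0], 0], [[0, 0, 0], 0]]'

```text
time_s: 16.13
position: [0.5007, -0.1736, 0.1426]
tcp_rot: [[0.718, -0.696, -0.033], [-0.696, -0.717, -0.038], [0.003, 0.05, -0.999]]
force: [0.0, -0.7, -0.4]
opening: 0.005
```

```bash
python3 dig.py 2; python3 w.py .474 -.034 .138
```

```text
16.3333
[ 0.4994 -0.1689  0.1422] yaw -43.90068451165358 shift mm [-111.8889  -79.6993    0.339 ] [-0.0865 -0.4063  0.6373] 16.3333
```

View pics/dig2.png

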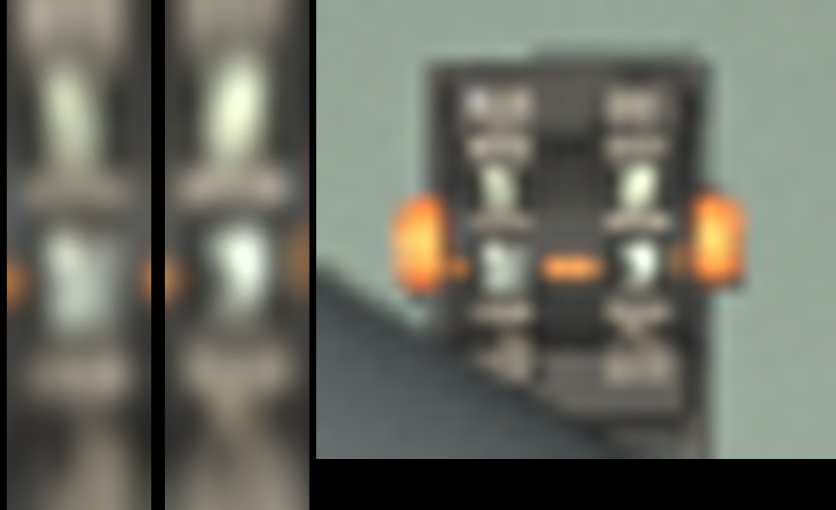

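```bash
python3 - <<'E'
from h import *
c=avg("top",4); np.save("p3.npy",c["avg"])
E
for k in 1 2 3; do echo "[('pre',0,0),('post',1,0),('p3.npy',1,$k)]" > seq.txt; echo k=$k; python3 ocr2.py | tail -9 | head -5; done
```

```text
k=1
(5, 3) (np.float64(0.42726252131583625), (np.float64(0.001), np.float64(0.0), 0.009, 0.65, 'seg', 9))
(5, 7) (np.float64(0.4301517127276116), (np.float64(0.001), np.float64(0.0), 0.009, 0.65, 'seg', 9))
(5, 1) (np.float64(0.43447374262262395), (np.float64(0.0), np.float64(0.0), 0.008, 0.8, 'seg', 4))
(5, 4) (np.float64(0.452244205023573), (np.float64(0.001), np.float64(0.0), 0.009, 0.65, 'seg', 9))
(1, 2) (np.float64(0.48484983457409225), (np.float64(0.001), np.float64(0.0), 0.009, 0.8, 3, 9))
k=2
Still running in the background as job /tmp/bash_jobs.1000/3cfc6b5eea8e (pid 1535). You'll get a notice when it ends.
```

Edit , replacing
```

```
with
```

```

```bash
cat /tmp/bash_jobs.1000/3cfc6b5eea8e/stdout; python3 w.py 0.488 -0.0055 0.16
```

```text
k=1
(5, 3) (np.float64(0.42726252131583625), (np.float64(0.001), np.float64(0.0), 0.009, 0.65, 'seg', 9))
(5, 7) (np.float64(0.4301517127276116), (np.float64(0.001), np.float64(0.0), 0.009, 0.65, 'seg', 9))
(5, 1) (np.float64(0.43447374262262395), (np.float64(0.0), np.float64(0.0), 0.008, 0.8, 'seg', 4))
(5, 4) (np.float64(0.452244205023573), (np.float64(0.001), np.float64(0.0), 0.009, 0.65, 'seg', 9))
(1, 2) (np.float64(0.48484983457409225), (np.float64(0.001), np.float64(0.0), 0.009, 0.8, 3, 9))
k=2
(5, 1) (np.float64(0.29556639635262305), (np.float64(0.0), np.float64(0.001), 0.008, 0.8, 'seg', 4))
(5, 7) (np.float64(0.35313619855251444), (np.float64(0.001), np.float64(0.0), 0.009, 0.65, 'seg', 9))
(8, 1) (np.float64(0.3566164327294787), (np.float64(0.0), np.float64(0.001), 0.008, 0.8, 'seg', 4))
(3, 1) (np.float64(0.4344565440439804), (np.float64(0.0), np.float64(0.001), 0.008, 0.8, 'seg', 4))
(5, 4) (np.float64(0.45132465436630065), (np.float64(0.001), np.float64(0.0), 0.009, 0.65, 'seg', 9))
k=3
(5, 1) (np.float64(0.32766625623141465), (np.float64(0.001), np.float64(0.0), 0.009, 0.65, 'seg', 9))
(5, 4) (np.float64(0.40963980331592376), (np.float64(0.001), np.float64(0.0), 0.009, 0.65, 'seg', 9))
(8, 1) (np.float64(0.4259808218284674), (np.float64(0.001), np.float64(0.0), 0.01, 0.65, 'seg', 7))
(4, 1) (np.float64(0.469152582009956), (np.float64(0.001), np.float64(0.001), 0.008, 0.65, 'seg', 9))
(5, 3) (np.float64(0.4716351734238023), (np.float64(0.001), np.float64(0.0), 0.009, 0.65, 3, 4))
[ 0.5002 -0.1694  0.1426] yaw -43.84887558400612 shift mm [-122.2936 -108.7157  -22.9969] [-0.205  -0.1653  0.0225] 16.6833
```

send_rows --motion '[[[0, 0, -15], 0.11], [[0, 0, -15], 0.11], [[0, 0, -10], 0.11], [[0, 0, -4], 0.12], [[0, 0, 0], 0.12]]' --gripper 0

```text
time_s: 17.1
position: [0.5012, -0.1654, 0.1876]
tcp_rot: [[0.213, -0.976, -0.037], [-0.977, -0.212, -0.035], [0.026, 0.044, -0.999]]
force: [0.3, 0.1, -0.6]
opening: 0.299
```

```bash
python3 w.py 0.488 -0.0055 0.18
```

```text
[ 0.5012 -0.1654  0.1876] yaw -77.69413497335388 shift mm [-159.2288  -21.3262    2.4633] [ 0.3491  0.1066 -0.6088] 17.1
```

send_rows --motion '[[[0, 0, 0], 0.1], [[-10, -1, 0], 0.09], [[-25, 1, 0], 0], [[-32, 2, 0], 0], [[-32, 2, 0], 0]]'

```text
time_s: 17.52
position: [0.4986, -0.0695, 0.1858]
tcp_rot: [[0.002, -1.0, -0.029], [-0.999, -0.001, -0.04], [0.04, 0.029, -0.999]]
force: [-0.2, -0.0, -0.6]
opening: 0.683
```

send_rows --motion '[[[-25, 2, 0], 0], [[-18, 2, 0], 0], [[-8, 1, 0], 0], [[-2, 0, 0], 0], [[0, 0, 0], 0]]'

```text
time_s: 17.93
position: [0.4909, -0.0078, 0.1837]
tcp_rot: [[0.01, -0.999, -0.031], [-0.999, -0.009, -0.039], [0.038, 0.032, -0.999]]
force: [0.7, 0.2, -0.6]
opening: 0.98
```

```bash
python3 w.py 0.488 -0.0055 0.097
```

```text
[ 0.4909 -0.0078  0.1837] yaw -89.40444881188495 shift mm [-5.6556  0.111  86.592 ] [ 0.6954  0.2449 -0.5576] 17.9333
```

send_rows --motion '[[[-1, 0, 20], 0], [[-1, 0, 20], 0], [[-1, 0, 18], 0], [[-1, 0, 14], 0], [[-1, 0, 6], 0]]'

```text
time_s: 18.35
position: [0.4948, -0.0118, 0.106]
tcp_rot: [[0.007, -1.0, -0.018], [-0.999, -0.006, -0.044], [0.043, 0.019, -0.999]]
force: [0.0, -0.2, -0.2]
opening: 0.998
```

```bash
python3 w.py 0.4875 -0.006 0.096
```

```text
[ 0.4948 -0.0118  0.106 ] yaw -89.61158465291865 shift mm [-6.3237  7.0836  9.8431] [ 0.0055 -0.2238 -0.1663] 18.35
```

send_rows --motion '[[[-3, 3, 3], 0], [[-3, 3, 3], 0], [[0, 1, 3], 0], [[0, 0, 0], 0], [[0, 0, 0], 0]]'

```text
time_s: 18.77
position: [0.488, -0.0086, 0.0962]
tcp_rot: [[0.003, -1.0, -0.018], [-0.999, -0.002, -0.044], [0.044, 0.018, -0.999]]
force: [0.2, -0.6, -0.3]
opening: 0.998
```

```bash
python3 w.py 0.4875 -0.006 0.096; python3 look.py h n
```

```text
[ 0.488  -0.0086  0.0962] yaw -89.81093036312048 shift mm [-2.6058  0.5262  0.0618] [ 0.2366 -0.6454 -0.2914] 18.7667
18.8667
```

View pics/lookh.png

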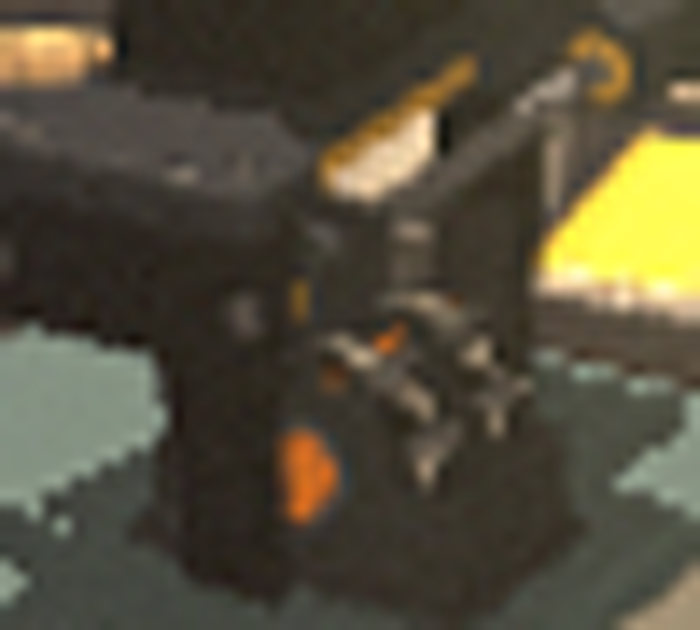

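send_rows --motion '[[[-2.5, 0, 0], -0.01], [[0, 0, 0], 0], [[0, 0, 0], 0], [[0, 0, 0], 0], [[0, 0, 0], 0]]' --gripper 0.5

```text
time_s: 19.28
position: [0.4893, -0.0063, 0.0976]
tcp_rot: [[0.016, -1.0, -0.015], [-0.999, -0.015, -0.046], [0.046, 0.015, -0.999]]
force: [0.0, -0.9, -0.7]
opening: 0.707
```

send_rows --motion '[[[0, 0, 0], 0], [[0, 0, 0], 0], [[0, 0, 0], 0], [[0, 0, 0], 0], [[0, 0, 0], 0]]'

```text
time_s: 19.7
position: [0.4892, -0.0077, 0.0977]
tcp_rot: [[0.016, -1.0, -0.015], [-0.999, -0.015, -0.048], [0.048, 0.016, -0.999]]
force: [-1.1, -0.1, -0.8]
opening: 0.587
```

send_rows --motion '[[[0, -3, -8], 0], [[0, -3.5, -8.5], 0], [[0, -4, -8], 0], [[0, -5, -7.5], 0], [[0, -5, -7], 0]]'

```text
time_s: 20.12
position: [0.5046, -0.0071, 0.1318]
tcp_rot: [[0.023, -0.999, -0.035], [-0.999, -0.021, -0.05], [0.049, 0.036, -0.998]]
force: [-0.6, -5.6, -11.6]
opening: 0.585
```

```bash
cat > arc.py <<'E'
from h import *
s=bot.read_state();p=np.array(s["position"]);R=np.array(s["tcp_rot"]); g=p-R[:,2]*bot.grip_point_offset
r=g-np.array([.610,0,.0705]); a=np.degrees(np.arctan2(r[2],-r[0])); r0=np.degrees(np.arctan2(42,122))
print("grip",g.round(4),"rad",np.hypot(r[0],r[2]).round(4),"theta",round(a-r0,1),s["opening"],s["force"],s["time_s"])
E
python3 arc.py; python3 - <<'E'
from h import *
c=capture("side"); cv2.imwrite("pics/r1.png",cv2.resize(c["image"][90:260,190:370],None,fx=4,fy=3.5,interpolation=cv2.INTER_CUBIC))
E
```

```text
grip [ 0.5053 -0.0062  0.1505] rad 0.1318 theta 18.4 0.5850202486697677 [ -0.59566454  -5.63332476 -11.62778263] 20.1167
```

View pics/r1.png

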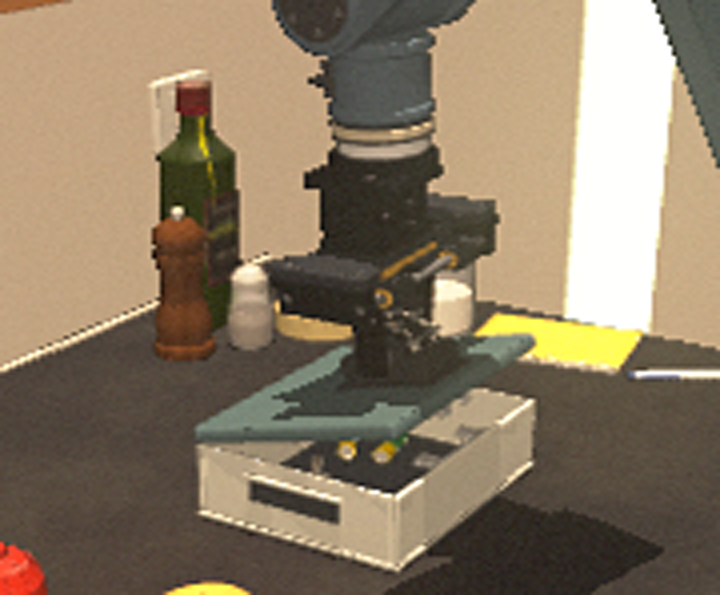

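send_rows --motion '[[[0, -6.5, -8], 0], [[0, -7, -7.5], 0], [[0, -7.5, -7], 0], [[0, -8, -6.5], 0], [[0, -8.5, -6], 0]]'

```text
time_s: 20.58
position: [0.5284, -0.0063, 0.1598]
tcp_rot: [[0.029, -0.997, -0.075], [-0.998, -0.025, -0.053], [0.051, 0.076, -0.996]]
force: [-4.5, -5.7, -7.8]
opening: 0.586
```

```bash
python3 arc.py
```

```text
grip [ 0.5298 -0.0053  0.1784] rad 0.1344 theta 34.4 0.5862577091799129 [-4.54689244 -5.69113281 -7.80337374] 20.5833
```

send_rows --motion '[[[0, -9, -6], 0], [[0, -9, -5.5], 0], [[0, -10, -5], 0], [[0, -10, -4.5], 0], [[0, -10, -4], 0]]'

```text
time_s: 21.0
position: [0.5506, -0.0057, 0.1746]
tcp_rot: [[0.036, -0.989, -0.146], [-0.998, -0.028, -0.057], [0.052, 0.148, -0.988]]
force: [-8.7, -4.3, 0.4]
opening: 0.589
```

```bash
python3 arc.py
```

```text
grip [ 0.5534 -0.0047  0.1931] rad 0.135 theta 46.2 0.5893271600397322 [-8.71690645 -4.30767192  0.38619501] 21.0
```

send_rows --motion '[[[0, -11, -6], 0], [[0, -11, -5.5], 0], [[0, -12, -5], 0], [[0, -12, -4.5], 0], [[0, -12, -4], 0]]'

```text
time_s: 21.42
position: [0.5844, -0.0048, 0.1864]
tcp_rot: [[0.042, -0.975, -0.216], [-0.998, -0.029, -0.061], [0.054, 0.218, -0.974]]
force: [-7.2, -3.9, 2.8]
opening: 0.586
```

```bash
python3 arc.py
```

```text
grip [ 0.5885 -0.0037  0.2046] rad 0.1358 theta 61.9 0.5860325492277801 [-7.18184702 -3.87621264  2.76354152] 21.4167
```

send_rows --motion '[[[0, -11, -3.5], 0], [[0, -11, -3], 0], [[0, -11, -3], 0], [[0, -10, -2.5], 0], [[0, 0, 0], 0]]'

```text
time_s: 21.83
position: [0.6145, -0.004, 0.1887]
tcp_rot: [[0.044, -0.965, -0.257], [-0.998, -0.029, -0.063], [0.054, 0.259, -0.964]]
force: [3.3, -2.0, -2.1]
opening: 0.584
```

```bash
python3 arc.py; python3 - <<'E'
from h import *
c=capture("side"); cv2.imwrite("pics/r2.png",cv2.resize(c["image"][60:260,180:380],None,fx=3.5,fy=2.9,interpolation=cv2.INTER_CUBIC))
E
```

```text
grip [ 0.6193 -0.0028  0.2068] rad 0.1366 theta 74.9 0.5842681400132064 [ 3.25516083 -2.01675449 -2.08725856] 21.8333
```

View pics/r2.png

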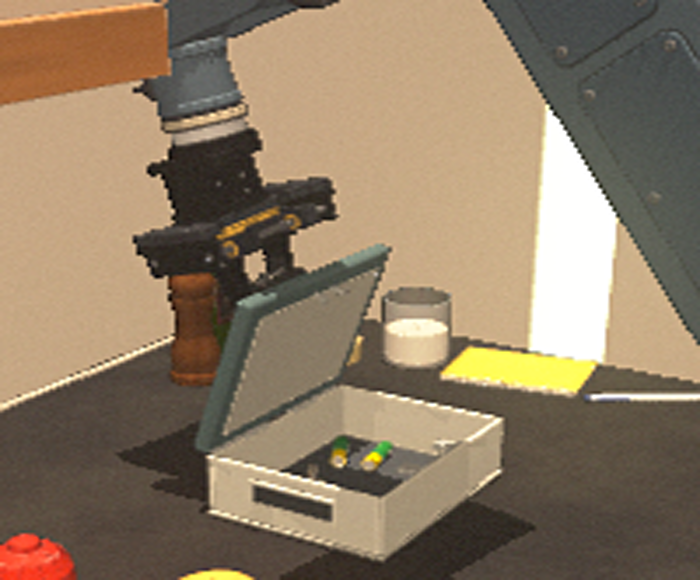

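send_rows --motion '[[[0, 0, 0], 0], [[0, 0, 0], 0], [[0, 0, 0], 0], [[0, 0, 0], 0], [[0, 0, 0], 0]]' --gripper 0

```text
time_s: 22.3
position: [0.6138, -0.0026, 0.1896]
tcp_rot: [[0.044, -0.966, -0.254], [-0.998, -0.029, -0.062], [0.052, 0.256, -0.965]]
force: [0.7, 0.5, 1.0]
opening: 0.884
```

send_rows --motion '[[[0, 0, 0], 0], [[0, 0, 0], 0], [[0, 0, -5], 0], [[0, 0, -8], 0], [[0, 0, -10], 0]]'

```text
time_s: 22.72
position: [0.6179, 0.0001, 0.2126]
tcp_rot: [[0.045, -0.965, -0.258], [-0.998, -0.03, -0.06], [0.05, 0.261, -0.964]]
force: [0.3, -0.2, -0.5]
opening: 0.993
```

send_rows --motion '[[[0, 0, -14], 0], [[0, 0, -16], 0], [[0, 0, -18], 0], [[0, 0, -20], 0], [[0, 0, -20], 0]]'

```text
time_s: 23.13
position: [0.6412, 0.0061, 0.3036]
tcp_rot: [[0.045, -0.964, -0.261], [-0.998, -0.03, -0.059], [0.049, 0.263, -0.964]]
force: [-0.2, -0.7, -0.3]
opening: 1.005
```

send_rows --motion '[[[0, 0, -20], 0], [[0, 0, -15], 0], [[0, 0, -5], 0], [[0, 0, 0], 0], [[0, 0, 0], 0]]'

```text
time_s: 23.55
position: [0.6558, 0.0092, 0.3545]
tcp_rot: [[0.045, -0.969, -0.244], [-0.998, -0.031, -0.061], [0.051, 0.246, -0.968]]
force: [0.2, 0.1, 1.4]
opening: 0.998
```

```bash
python3 - <<'E'
from h import *
c=capture("side"); cv2.imwrite("pics/r3.png",c["image"])
print([ (q["p"],q["xy"]) for q in place_of("side","lid_hinge")])
d=capture("top"); cv2.imwrite("pics/r3t.png",d["image"])
s=bot.read_state();print(s["position"],s["force"],s["time_s"])
for th in (60,70,80,90):
    t=np.radians(th); print(th,[np.round(proj(c,[.61-.177*np.cos(t),y,.0705+.177*np.sin(t)]),1).tolist() for y in (.0995,-.1105)])
E
```

```text
[(0.72, [260.0, 202.1])]
[0.65503357 0.00911632 0.35302178] [-0.76544044  0.21838503  0.23567944] 23.7
60 [[261.9, 172.8], [302.4, 151.8]]
70 [[253.2, 166.1], [294.6, 146.1]]
80 [[244.3, 161.2], [286.4, 142.0]]
90 [[235.3, 158.1], [278.0, 139.5]]
```

View pics/r3.png

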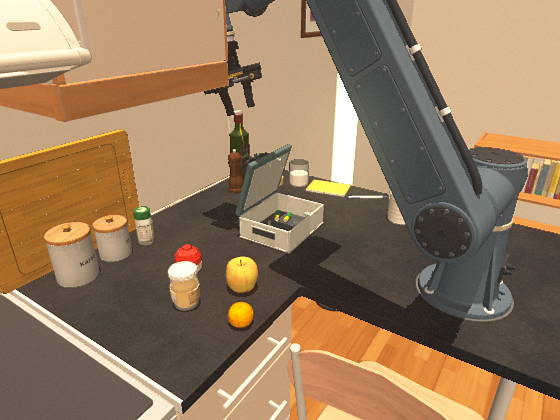

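View pics/r3t.png

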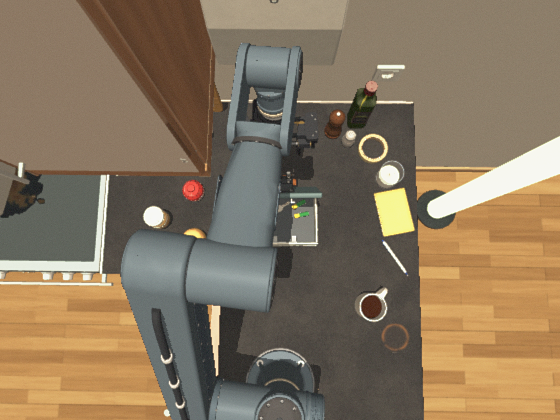

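```bash
python3 - <<'E'
from h import *
s=bot.read_state();print(s["force"],s["qvel"],s["time_s"]); print(bot.hand_in())
E
```

```text
[-0.76544044  0.21838503  0.23567944] [-0.05864162  0.47371357  0.50627095  0.01295326  0.00878044 -0.04968631] 23.7
the job is handed in; nothing more can be done
None
```

The lock box is open. The lid stands by itself at about 70–75°, and the gripper is clear of it. I handed the job in at 23.7 s of the 58 s allowed.

- **Code wheels:** I rolled the left wheel from 5 to 6 and the right from 1 to 3. The figures are only a few pixels wide in the camera, so I read them by fitting digit templates. The fit was clear but not certain on its own.
- **Buttons:** The gripper closed to 51 mm, the "fully in" distance, and the lid came free. That confirms the code was right.
- **One slip:** On the right wheel my first push seemed to slip over the ridge, and I pushed again. The picture after that showed 3, so the first push had already turned it one digit. I counted two digits from the pictures, not by watching each click.
- **Last checks:** The final side picture puts the lid's edge at 70–75° and shows the keys in reach. The bystander objects I could see were where they started. The apple is partly hidden by the arm in the top view but shows clearly in the side view.
- **Not checked:** The wheels face away from the cameras now that the lid is up, so I could not re-read them at the end. I know of no contact with them after the squeeze.

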